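Wind the photo lift up to its height marker

ROBOT

A 6-joint arm with a two-finger parallel gripper is mounted at the origin on the work surface. World frame = base frame: x ahead of the robot, y to its left, z up, the work surface at z = 0. Lengths are in m, angles in rad, forces in N, time in s.
With the tool pointing down it reaches from about 0.25 to 0.775 m from the base axis. Payload 4 kg.
Tool frame: the origin (TCP) lies on the centre line of the jaws, within the pads' length; the fingertips stand ctrl.nose_length ahead of it and the grasp point (between the pads) lies 11 mm behind it (ctrl.nose_length is the distance from the TCP to the fingertips, in m); z points along the fingers, y is the direction in which the jaws open and shut (so a half turn about z gives the same grasp; the last joint's range is limited). The gripper opens to 94 mm and grips with 3 to 60 N. Pads are 16 mm wide; open, the fingers measure 119 mm over their backs; the gripper's body (75 mm by 177 mm) begins 78 mm behind the grasp point.
Start: joints at [1.211, 0.087, 1.371, -0, 1.684, -0.103], TCP at [0.14, 0.532, 0.176] pointing down, gripper open.
Joint ranges: [-3.1, 3.1], [-0.76, 2.03], [0.27, 2.55], [-1.08, 4.22], [0.17, 2.65], [-2.57, 2.57]. Speed limits (rad/s): [2.79, 2.79, 3.14, 3.14, 3.14, 3.14].

INTERFACE

Orientations are given as a unit quaternion [x, y, z, w].
In Python, from rig import ctrl gives the robot as it stands.
- The arm moves only by the tool step_arm, never from a script. Its argument "series" is a list of rows, each a list of 7 numbers: the opening, from -1 (shut) to 1 (fully open), then the shift along the tool's x, y, z in mm, then the turn, a rotation vector about the tool's x, y, z in rad. A call has 1 to 8 rows; each row is the pose to reach, as a shift and turn from the pose commanded when the call began, along the tool's axes at that moment; what a row does not reach only later rows make up. A row lasts 1/10 s, in which the tool goes at most 50 mm and 8.59 degrees, less where a joint would pass 70% of its speed; a pose out of reach is approached as far as the arm can. A call with a gripper value outside its range is refused whole. The fingers move at their own pace and stop on an object; "force" is the grip in N (left out, the last holds). Time passes only in rows, so rows that repeat a pose let the fingers close. It gives the time, the measured TCP pose, the force and the opening at its end, in the units of the state.
- ctrl.sense(): the state, without advancing time (a new reading comes with each control period).
- ctrl.grab_frame(name): name is "scene" or "top"; returns a dict with "image" (400x640x3 uint8, blue, green, red), "mtx" (3x3 intrinsics, pixels), "k1" (the pictures are not rectified: a ray, as slopes to the right and down, at radius r is drawn at 1 + k1 r^2 times it, then the intrinsics apply), "eye" and "rotation" of the camera in the world. Camera axes: x right, y down, z forward; pixel columns grow to the right and rows downward; lengths in m; the calibration is good to about 2 mm. A picture is of the moment at which its call begins. There is no depth.
- ctrl.hand_in(): hands the job in, once; it reports no verdict.
Trained networks look in the newest picture that a camera, given by its name, has taken for a name from the list of things; names that differ only in an ending like _2 or _b are one class to them, and where a whole thing is asked for, a point or a joint stands for the part that bears it (a point fixed in the world has none). Each returns a list of dicts, best first, with "score" (0 to 1); they miss things now and then, are a little off and sometimes report something else, mostly with a low value. They report only what shows in the picture. A call takes as long as a camera call. They do not tell look-alikes from the thing itself.
- ctrl.outline_of(camera, query): "pixels" (400x640 bool, what is visible of it) and "extent" ([left, top, right, bottom] in pixels, round what is visible of it).
The state is a dict: "t": time; "joint_positions": joint angles; "joint_velocities": joint speeds; "joint_torque": joint torques, N m; "ee_pos": TCP position; "tool_rot": TCP orientation; "ft_force": force on the tool from outside, world axes, zero at the start; "wrist_torque": the same for the moment, N m; "gripper_width": opening from 0.0 (shut) to 1.0 (fully open).
Only numpy, scipy, OpenCV 4.12 (cv2) and the standard library are available. Lean on these libraries where they do the work, as an engineer would, in place of code of your own. Each camera call takes 0.05 s, during which the arm holds its last target.

TASK

The scent bottle on the little photo lift has to come up to the camera line: fit the loose crank fully home on the square end of the lift's screw, feeling for the square with light pressure instead of forcing it, and wind the lift up by the crank's knob until its red pointer is level with the orange height marker. Leave the crank seated on the screw with the lift at that height and the bottle still standing on it; do not wrench or jam the crank, and leave the marker and everything else on the counter where they are.

Things in the scene. Friction and masses are not known exactly. Their poses are not given: they have to be found in the camera images.
- lift: photo lift fixed to the counter: dark base, two steel guide rods, an upright lead screw between them, a black bridge 56 (x) by 160 mm (y) on top (upper face 180 mm above the counter), a white table in front that the screw raises. Origin under the screw axis on the counter; z up, x from the screw to the table, y to the scale. The crank sweeps free above bottle and table
- screw_seat (a point): centre of the upper face of the steel collar under the screw's square end, on the screw axis, 184 mm above the counter. The 16 mm square end rises 28 mm from it; its top 2 mm are chamfered to a 12 mm square. This frame is the lift's and does NOT turn with the screw: how the square is turned is not given, differs each time and is askew to the lift. Pressing over 20 N on the chamfer bruises it
- pointer (a point): tip of the small red pointer on the side of the lift's moving table. Turning the crank CLOCKWISE seen from above raises table and pointer, 15 mm a turn; they must rise 20 to 50 mm. The screw is stiff, about 0.22 N m (3 to 4 N at the knob), and stays where it is left
- mark (a point): middle of the orange marker clip on the white upright scale beside the pointer, 34 mm wide and 6 mm tall, only clipped on: do not touch it. The pointer has to end within its 6 mm of height
- crank: loose steel crank, 0.4 kg, standing upright on its hub in the tray, knob up. Origin at the centre of the hub's underside; z up, x along the arm to the knob. Hub: 30 mm square block 46 mm high with a 4 mm boss on top. Along +x a 16 mm wide arm (12 to 22 mm above the underside), along -x a stem with a 28 mm ball 45 mm from the axis; the hub's two y faces are free for a grasp from above
- crank_hub (a point): point on the hub's axis 25 mm above its underside, half-way up, between its two y faces, 30 mm apart; frame as crank
- crank_socket (a point): centre of the hub's underside, mouth of its square socket: 17.5 mm wide, 30 mm deep, flats parallel to the crank's x and y, fits the 16 mm square in four positions with 5 degrees of play each way. Fully home: this point lies on screw_seat, hub resting on the collar. Resting on the chamfer, not lined up with the square, the hub stands about 26 mm too high; it may catch by its corners first and then turns the screw along
- crank_knob (a point): centre of the crank's upright round red knob, 22 mm across, 48 mm tall, spinning freely on its pin; 65 mm from the hub's axis along the crank's x, 48 mm above the hub's underside; its lower end is 2 mm above the arm. Frame as crank
- stage_top (a point): middle of the upper face of the lift's white table (152 by 140 mm), 115 mm from the screw axis
- scent: amber scent bottle with a black cap, 30 by 48 mm, 78 mm tall, loose, standing on the lift's table; origin under its centre
- tray: oval metal tray on the counter, 260 by 110 mm, floor 3 mm, rim 12 mm high, long axis x; the crank stands in its -x half. Origin at the centre of its underside
- ring_jar: small lidded blue-grey ring jar in the tray's +x half, 40 mm across, 38 mm tall, origin under it; leave alone
- ring_box: dark blue ring box on a wooden board, 55 by 55 by 40 mm, origin under its centre; leave alone
- candle: cream candle with wooden lid on the same board, 62 mm across, 65 mm tall, origin under its centre; leave alone
- card_stand: kraft card in a dark wooden foot, 85 mm wide, 70 mm tall, origin under its foot; leave alone
- pen_cup: white cup, 68 mm across, 85 mm tall, origin under its centre; leave alone
- bird: cream ceramic bird, 60 mm tall, origin under its centre; leave alone
- stapler: red and black stapler, 120 by 34 by 42 mm, origin under its centre; leave alone
Things that resemble listed ones, but are neither listed nor needed, are in the scene too. Leave any green or turquoise look-alike of the scent alone.

How it is judged:
By the outcome, as a careful person would: the job done as asked, in the order asked, and still so for the second after the job is handed in, with the robot touching nothing.
It also fails if it takes over 72 s, if anything falls off the work surface, if the arm or the gripper's body presses on something with over 40 N, if the wrist force passes 120 N, or if a joint passes its speed limit or range.

## Working session

There is one attempt and no reset: what is moved stays moved. The work goes in short steps, Python scripts to look and compute and a tool call to move; the robot and the scene stay as the last step left them, time stands still between calls to the robot, and variables do not carry over. Pictures are saved under pics/ and viewed, and the job is handed in when it is done.

Besides the shell and the picture viewer there is one more tool, called after "Emit:" as name(argument=value, ...) on one line, values as JSON. step_arm: Moves the arm, as the interface text tells. Its arguments: {"type":"object","properties":{"series":{"type":"array","items":{"type":"array","items":{"type":"number"}}},"force":{"type":"number"}},"required":["series"]}

```bash
ls; mkdir -p pics; python3 - <<'E'
from rig import ctrl
import cv2,pickle
print(ctrl.nose_length, {k:v for k,v in ctrl.sense().items()})
for n in ("scene","top"):
    f=ctrl.grab_frame(n); cv2.imwrite(f"pics/{n}0.png",f["image"]); pickle.dump(f,open(f"{n}0.pkl","wb"))
    print(n,f["mtx"],f["k1"],f["eye"],f["rotation"])
E
```

```text
pics
0.008 {'t': 0.0, 'joint_positions': array([ 1.21089296e+00,  8.79546811e-02,  1.37222996e+00, -2.22691160e-05,
        1.68359891e+00, -1.03063037e-01]), 'joint_velocities': array([ 9.81578188e-05,  1.82581032e-04,  1.37970944e-03, -7.12894132e-04,
       -1.44221329e-03, -3.88580982e-04]), 'joint_torque': array([ 1.22718331e-03, -3.40189576e+01, -3.02424431e+01,  7.18302839e-02,
        3.31487751e-02, -1.52831631e-04]), 'ee_pos': array([0.13949178, 0.53138803, 0.17471675]), 'tool_rot': array([ 1.28068632e-01,  9.91764703e-01, -1.06877043e-03, -2.40549807e-04]), 'ft_force': array([-0.2802667 , -0.04748294,  0.3065948 ]), 'wrist_torque': array([ 0.00146929,  0.02052631, -0.02536409]), 'gripper_width': 1.0012863219008572}
scene [[474.62567603   0.         312.32424696]
 [  0.         474.62567603 199.28335736]
 [  0.           0.           1.        ]] -0.03735360142792902 [ 1.39845184 -0.16181113  0.96981972] [ 0.72502138  0.57011235 -0.24684747 -0.2972915 ]
top [[473.10240364   0.         318.73185258]
 [  0.         473.10240364 205.16914078]
 [  0.           0.           1.        ]] 0.02716831809311132 [0.27190588 0.01137329 1.5054335 ] [ 0.71725454 -0.68888168  0.07209211 -0.0760966 ]
```

View pics/scene0.png

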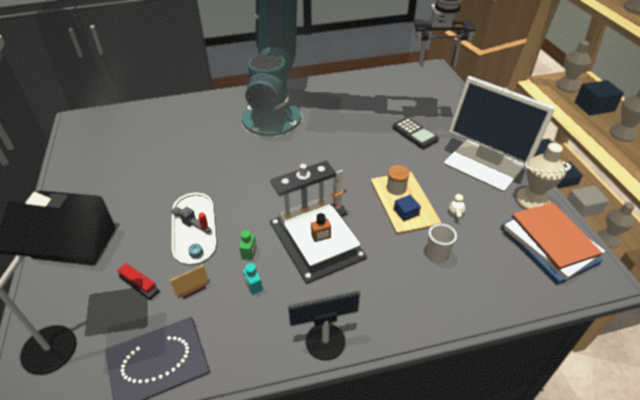

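View pics/top0.png

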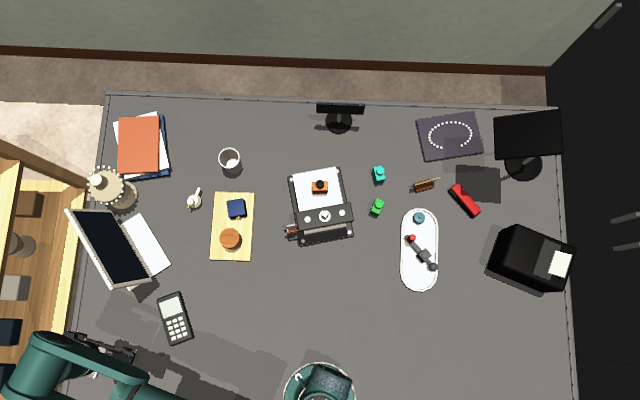

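The overview shows the lift at about (315,220) in scene and (322,205) in top. The tray with the crank is at (195,225) in scene and (419,250) in top. The amber bottle on the table is at (320,228) in scene. The green (248,243) and turquoise (252,278) bottles on the counter are look-alikes. I'll enlarge the crops next.

```bash
cat > h.py <<'E'
import numpy as np,cv2,pickle
from scipy.spatial.transform import Rotation as R
from scipy.optimize import least_squares
def load(n): return pickle.load(open(n+".pkl","rb"))
def proj(f,P):
    P=np.atleast_2d(P); c=(P-f["eye"])@R.from_quat(f["rotation"]).as_matrix()
    s=c[:,:2]/c[:,2:]; s=s*(1+f["k1"]*(s**2).sum(1,keepdims=True))
    return s@np.diag([f["mtx"][0,0],f["mtx"][1,1]])+f["mtx"][:2,2]
def ray(f,uv):
    uv=np.atleast_2d(np.array(uv,float)); d=(uv-f["mtx"][:2,2])/f["mtx"][0,0]; s=d.copy()
    for _ in range(10): s=d/(1+f["k1"]*(s**2).sum(1,keepdims=True))
    return np.c_[s,np.ones(len(s))]@R.from_quat(f["rotation"]).as_matrix().T
def atz(f,uv,z):
    d=ray(f,uv); return f["eye"]+d*((z-f["eye"][2])/d[:,2:])
def tri(fs,uvs):
    A=np.zeros((3,3));b=np.zeros(3)
    ds=[]
    for f,uv in zip(fs,uvs):
        d=ray(f,uv)[0];d/=np.linalg.norm(d);M=np.eye(3)-np.outer(d,d);A+=M;b+=M@f["eye"];ds.append((M,f["eye"]))
    p=np.linalg.solve(A,b); return p,[np.linalg.norm(M@(p-e)) for M,e in ds]
def crop(f,x0,y0,x1,y1,k,name):
    cv2.imwrite(name,cv2.resize(f["image"][y0:y1,x0:x1],None,fx=k,fy=k,interpolation=cv2.INTER_CUBIC))
E
python3 - <<'E'
from h import *
from rig import ctrl
s=load("scene0");t=load("top0")
a=cv2.resize(s["image"][155:285,255:365],None,fx=5,fy=5,interpolation=3)
cv2.imwrite("pics/lift_s.png",a[:600])
crop(t,275,160,365,250,6,"pics/lift_t.png")
crop(s,160,185,225,270,7,"pics/cr_s.png"); crop(t,390,200,450,300,6,"pics/cr_t.png")
for q in ["crank","crank_hub","crank_knob","crank_socket","lift","scent","screw_seat","pointer","mark","tray","stage_top"]:
    for c in ("scene","top"):
        try:
            o=ctrl.outline_of(c,q)
            print(q,c,[(round(x["score"],2),[int(v) for v in x["extent"]],np.round(np.argwhere(x["pixels"]).mean(0)[::-1],1).tolist()) for x in o[:4]])
        except Exception as e: print(q,c,repr(e)[:80])
E
```

```text
crank scene [(0.57, [171, 209, 214, 232], [191.1, 218.0])]
crank top [(0.77, [403, 236, 437, 271], [420.8, 252.7])]
crank_hub scene [(0.65, [173, 207, 206, 232], [191.9, 218.8])]
crank_hub top [(0.72, [404, 236, 434, 271], [420.5, 252.7])]
crank_knob scene [(0.86, [169, 205, 208, 233], [191.8, 218.4])]
crank_knob top [(0.8, [404, 233, 436, 272], [420.7, 252.8])]
crank_socket scene [(0.77, [172, 208, 211, 233], [190.6, 218.0]), (0.65, [425, 224, 456, 262], [439.9, 242.9])]
crank_socket top [(0.73, [404, 231, 435, 273], [420.5, 252.1])]
lift scene [(0.89, [270, 164, 365, 281], [314.9, 223.8])]
lift top [(0.81, [283, 165, 352, 243], [319.1, 208.4])]
scent scene [(0.64, [308, 215, 332, 241], [320.7, 228.4]), (0.62, [244, 263, 262, 296], [252.4, 279.2]), (0.56, [237, 232, 251, 261], [247.1, 246.0]), (0.4, [170, 210, 213, 234], [191.8, 218.4])]
scent top [(0.75, [311, 181, 330, 195], [319.4, 187.4]), (0.52, [371, 198, 384, 217], [376.6, 207.6])]
screw_seat scene [(0.91, [269, 157, 365, 286], [314.8, 223.6])]
screw_seat top [(0.91, [283, 166, 358, 248], [318.6, 208.9])]
pointer scene [(0.64, [281, 197, 362, 262], [318.0, 231.4])]
pointer top [(0.64, [294, 167, 347, 235], [317.5, 194.4])]
mark scene []
mark top []
tray scene [(0.64, [282, 197, 362, 263], [317.8, 231.4]), (0.59, [170, 191, 213, 264], [192.9, 229.9])]
tray top []
stage_top scene [(0.97, [280, 203, 355, 263], [318.0, 231.9]), (0.17, [169, 192, 215, 265], [192.8, 230.1])]
stage_top top [(0.96, [294, 164, 344, 234], [317.4, 194.4]), (0.22, [309, 181, 332, 195], [319.2, 187.4])]
```

View pics/lift_s.png

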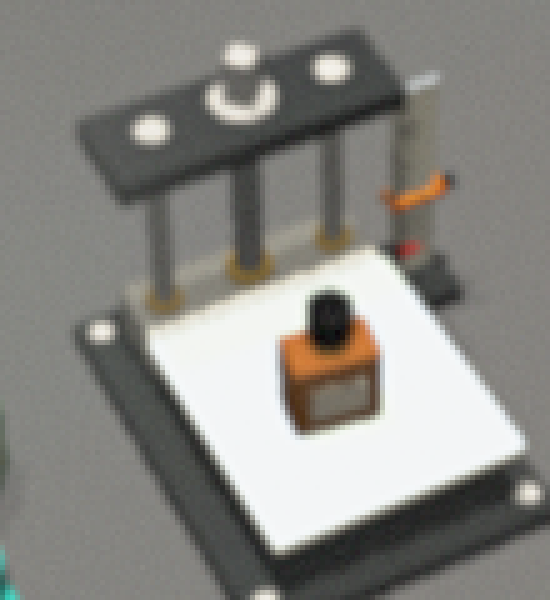

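View pics/lift_t.png

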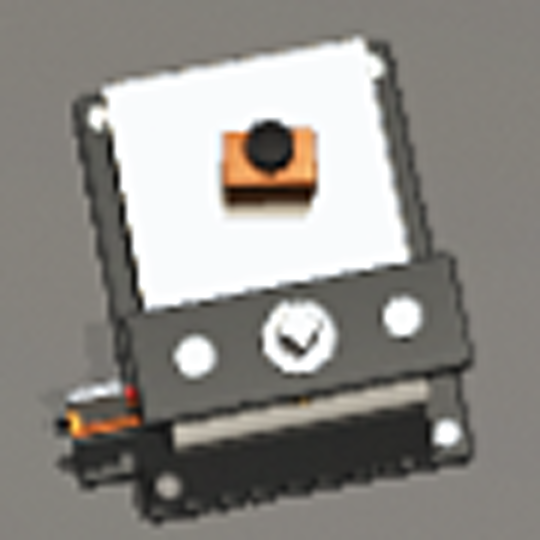

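View pics/cr_s.png

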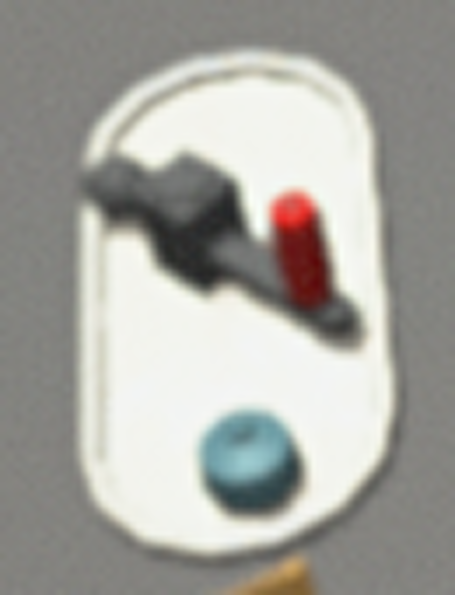

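View pics/cr_t.png

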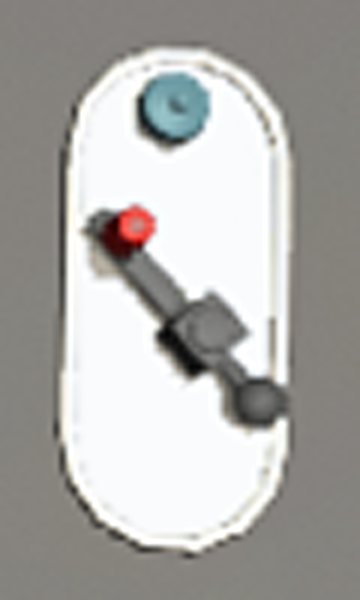

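The enlarged crops show these points:
- **Crank:** boss at about top (425,255), knob top (413,237.5), ball (433,267).
- **Lift:** collar and square end at top (324,216). A dark V marks the two square faces that the top camera sees.
- **Marker and pointer:** orange marker at scene (339,193), red pointer at (336,205).

I'll measure these and zoom further.

```bash
python3 - <<'E'
from h import *
s=load("scene0");t=load("top0")
print("boss",atz(t,(425,255),.053),atz(s,(188.6,210.7),.053))
print("knobtop",atz(t,(412.8,237.5),.075),atz(s,(202.1,214.6),.075))
print("ball",atz(t,(433.3,266.7),.02),atz(s,(176.4,211.7),.02))
# rod caps & collar
C=lambda x,y:(275+x/6,160+y/6); S=lambda x,y:(255+x/5,155+y/5)
for n,a,b in [("capR",(402,315),(152,128)),("capL",(195,355),(332,68)),("collar",(299,340),(240,100))]:
    print(n,atz(t,C(*a),.184),atz(s,S(*b),.184),tri([t,s],[C(*a),S(*b)]))
crop(t,308,200,340,232,18,"pics/sq_t.png"); crop(s,292,158,318,184,20,"pics/sq_s.png")
crop(s,322,165,352,220,10,"pics/mk_s.png"); crop(t,280,215,310,245,18,"pics/mk_t.png")
E
```

```text
boss [[ 0.43828231 -0.30569446  0.053     ]] [[ 0.4475433  -0.30180922  0.053     ]]
knobtop [[ 0.48750548 -0.26429539  0.075     ]] [[ 0.493677   -0.26435994  0.075     ]]
ball [[ 0.406656   -0.33838475  0.02      ]] [[ 0.40879016 -0.34067295  0.02      ]]
capR [[ 0.53463694 -0.04237106  0.184     ]] [[ 0.53736305 -0.04350002  0.184     ]] (array([ 0.5350206 , -0.04281562,  0.18181038]), [np.float64(0.00035922113427181725), np.float64(0.00035922113427181704)])
capL [[0.51142639 0.05486754 0.184     ]] [[0.51571957 0.0532499  0.184     ]] (array([0.51196169, 0.05458068, 0.18061577]), [np.float64(0.0004049525766026775), np.float64(0.00040495257660262554)])
collar [[0.52061614 0.00598917 0.184     ]] [[0.52789957 0.00298229 0.184     ]] (array([0.52156344, 0.00508733, 0.17817351]), [np.float64(0.0008903863303601802), np.float64(0.0008903863303602082)])
```

View pics/sq_t.png

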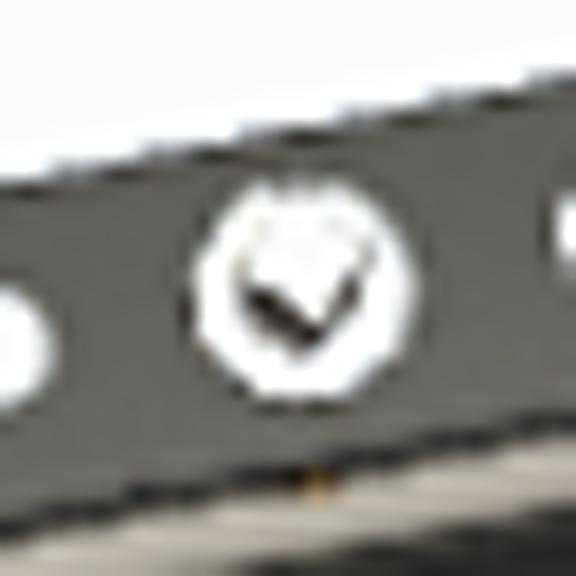

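View pics/sq_s.png

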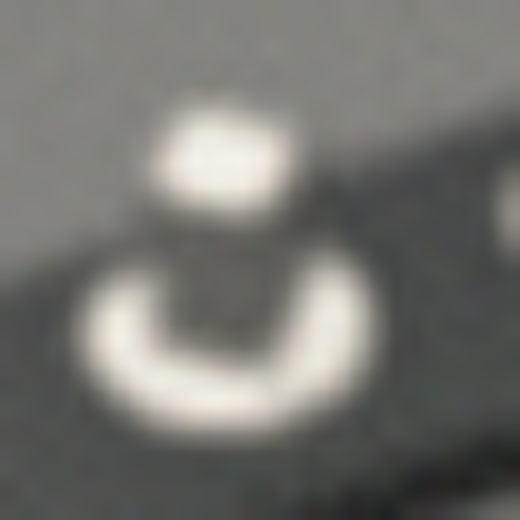

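View pics/mk_s.png

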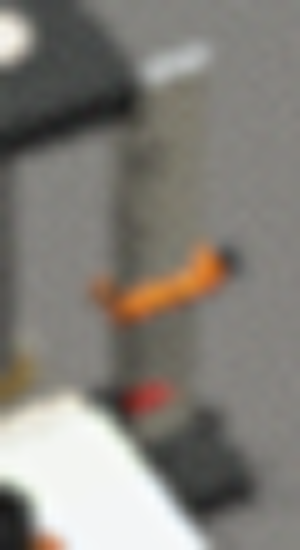

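View pics/mk_t.png

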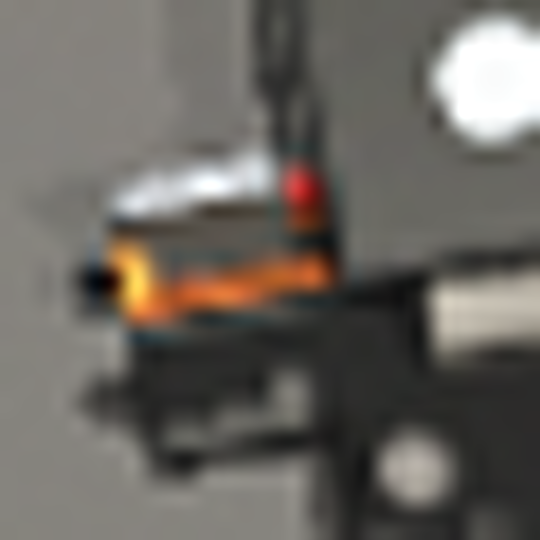

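```bash
cat > fit.py <<'E'
from h import *
s=load("scene0");t=load("top0")
# crank: pose x,y,yaw on z=.003 using both cams' clicks, with per-camera pixel offset free (weak)
pts={"boss":(0,0,.050),"knob":(.065,0,.072),"ball":(-.045,0,.017)}
tt={"boss":(425,255),"knob":(412.8,237.5),"ball":(433.3,266.7)}
ss={"boss":(188.6,210.7),"knob":(202.1,214.6),"ball":(176.4,211.7)}
def W(p,q,z0): 
    c,s_=np.cos(p[2]),np.sin(p[2]); return [p[0]+c*q[0]-s_*q[1],p[1]+s_*q[0]+c*q[1],z0+q[2]]
for use in ("t","s","ts"):
    def res(p):
        r=[]
        for k,q in pts.items():
            if k=="ball": continue
            P=W(p,q,.003)
            if "t" in use: r+=list(proj(t,P)[0]-tt[k])
            if "s" in use: r+=list(proj(s,P)[0]-ss[k])
        return r
    o=least_squares(res,[.44,-.305,.7]); print(use,o.x,np.degrees(o.x[2]),np.round(o.fun,1))
for n,a,b in [("pointer",(296.8,225.4),(336.8,204.7)),("mark",(292.8,231.1),(338.5,194.0)),("sqtop",(324.9,213.8),(303.1,165.75))]:
    print(n,tri([t,s],[a,b]))
for n in ("boss","knob","ball"): print(n,tri([t,s],[tt[n],ss[n]]))
# square: render fit in top
SS=8
def render(p,f,x0,y0,w,h):
    x,y,th,Ic,Ia,Ib,It=p
    img=np.full((h*SS,w*SS),100.,np.float32)
    def poly(P,v):
        uv=(proj(f,P)-[x0,y0]+.5)*SS-.5
        cv2.fillPoly(img,[np.round(uv*16).astype(np.int32)],float(v),shift=4)
    a=np.linspace(0,2*np.pi,40)
    poly(np.c_[x+.0165*np.cos(a),y+.0165*np.sin(a),0*a+.184],Ic)
    c=lambda r,z:np.array([[x+r*2**.5*np.cos(th+np.pi/4+k*np.pi/2),y+r*2**.5*np.sin(th+np.pi/4+k*np.pi/2),z] for k in range(4)])
    B=c(.008,.184);M=c(.008,.210);T=c(.006,.212)
    cam=f["eye"][:2]-[x,y]
    for k in range(4):
        n=th+np.pi/2+k*np.pi/2; 
        nv=np.array([np.cos(n),np.sin(n)])
        if nv@cam>0.008:
            v=Ia if (nv[0]*cam[1]-nv[1]*cam[0])>0 else Ib
            poly(np.array([B[k],B[(k+1)%4],M[(k+1)%4],M[k]]),v)
    poly(M,It);poly(T,It)
    return cv2.resize(img,(w,h),interpolation=cv2.INTER_AREA)
E
python3 - <<'E'
from fit import *
from scipy.optimize import minimize
x0,y0,w,h=318,209,14,14
I=cv2.cvtColor(t["image"],cv2.COLOR_BGR2GRAY)[y0:y0+h,x0:x0+w].astype(float)
print(I.astype(int))
def cost(p):
    r=cv2.GaussianBlur(render(p,t,x0,y0,w,h),(0,0),.5)
    return ((np.clip(r,0,255)-I)**2).mean()
for d in range(0,90,10):
    best=None
    o=minimize(cost,[.521,.006,np.radians(d),250,60,60,250],method="Nelder-Mead",options=dict(initial_simplex=[[.521,.006,np.radians(d),250,60,60,250]]+[[.521+.002*(k==0),.006+.002*(k==1),np.radians(d+8*(k==2)),250-40*(k==3),60+60*(k==4),60+60*(k==5),250-40*(k==6)] for k in range(7)],maxiter=900))
    print(d,round(o.fun,1),np.round(o.x[:2],4),round(np.degrees(o.x[2]),1),np.round(o.x[3:]))
E
```

```text
t [ 0.43801856 -0.30590988  0.69909093] 40.054959850702176 [ 0.1  0.1 -0.1 -0.1]
s [ 0.44470027 -0.30296952  0.65592774] 37.58189110364344 [-0.5 -0.7  0.5  0.6]
ts [ 0.44042609 -0.30448588  0.67535899] 38.69521964911233 [-0.4 -0.7 -1.1 -1.6 -0.1 -1.2  0.1 -0.7]
pointer (array([0.51598353, 0.09392289, 0.04448214]), [np.float64(0.001949422308772722), np.float64(0.0019494223087727237)])
mark (array([0.49464919, 0.10430156, 0.06285932]), [np.float64(0.0019212183731198095), np.float64(0.0019212183731197924)])
sqtop (array([0.52370292, 0.00563654, 0.21027421]), [np.float64(0.0005894499783696001), np.float64(0.0005894499783696517)])
boss (array([ 0.43920748, -0.30512394,  0.04552443]), [np.float64(0.002155152167044563), np.float64(0.0021551521670444794)])
knob (array([ 0.48830641, -0.26513616,  0.06973055]), [np.float64(0.00017196389184686008), np.float64(0.00017196389184686914)])
ball (array([ 0.40683079, -0.33999296,  0.01783649]), [np.float64(0.0010704268575249816), np.float64(0.0010704268575249152)])
[[ 90  91  91  89  88  85 104  95  90  91  93  96  96  96]
 [ 95  94  88 128 191 147 17
[... 508 characters left out ...]
 133 245 255 238 221 138 175 255 255 253 224 130  99]
 [ 99  94 142 241 255 255 237 255 255 254 189 108  98 103]
 [101  99  94  92 237 250 251 250 251 183 108  99 103 103]
 [103 101 101  98  88  83 105  77  87  98 101 104 105 105]]
0 606.9 [0.5233 0.0075] -28.3 [273.   9. 168. 229.]
10 1032.8 [0.5235 0.0075] 17.5 [266.  -4.  76. 232.]
20 493.0 [0.5236 0.0076] 56.5 [295. -41.   4. 252.]
30 454.7 [0.5237 0.0076] 60.1 [291.  11.  13. 250.]
40 460.8 [0.5235 0.0075] 58.7 [286.   2.  29. 243.]
50 488.4 [0.5236 0.0075] 52.8 [293.   8.  44. 243.]
60 487.9 [0.5235 0.0076] 58.5 [274.  17.  72. 243.]
70 544.4 [0.5235 0.0077] 65.1 [278.  40.  56. 238.]
80 540.9 [0.5236 0.0078] 63.6 [262.  32.  40. 248.]
```

```bash
sed -i 's/"boss":(425,255),"knob":(412.8,237.5),"ball":(433.3,266.7)/"boss":(424.6,254.6),"knob":(412.4,237.1),"ball":(432.9,266.3)/; s/"boss":(188.6,210.7),"knob":(202.1,214.6),"ball":(176.4,211.7)/"boss":(188.1,210.2),"knob":(201.7,214.2),"ball":(176,211.3)/' fit.py; python3 - <<'E'
from fit import *
C=lambda x,y:(275+(x+.5)/6-.5,160+(y+.5)/6-.5); S=lambda x,y:(255+(x+.5)/5-.5,155+(y+.5)/5-.5)
for n,a,b in [("capR",(402,315),(152,128)),("capL",(195,355),(332,68)),("collar",(299,340),(240,100))]:
    print(n,atz(t,C(*a),.184),atz(s,S(*b),.184),tri([t,s],[C(*a),S(*b)]))
# overlay crank model wireframe for checking, top-only pose
def boxpts(x0,x1,y0,y1,z0,z1):
    return np.array([[x,y,z] for z in (z0,z1) for x,y in ((x0,y0),(x1,y0),(x1,y1),(x0,y1))])
p=[.4395,-.3055,np.radians(39)]
print(p)
for nm,f,(x0,y0,x1,y1) in (("t",t,(395,225,445,280)),("s",s,(165,195,220,245))):
    k=10; im=cv2.resize(f["image"][y0:y1,x0:x1],None,fx=k,fy=k,interpolation=3)
    def dr(P,col):
        uv=(proj(f,[W(p,q,.003) for q in P])-[x0,y0]+.5)*k-.5
        cv2.polylines(im,[uv.astype(int)],True,col,1,cv2.LINE_AA)
    B=boxpts(-.015,.015,-.015,.015,0,.046); dr(B[:4],(255,255,0)); dr(B[4:],(0,255,255))
    a=np.linspace(0,6.28,30); dr(np.c_[.065+.011*np.cos(a),.011*np.sin(a),0*a+.072],(0,255,0)); dr(np.c_[-.045+.014*np.cos(a),.014*np.sin(a),0*a+.017],(255,0,255))
    A=boxpts(.015,.073,-.008,.008,.012,.022); dr(A[4:],(255,0,0))
    cv2.imwrite(f"pics/ov_{nm}.png",im)
E
```

```text
t [ 0.43919468 -0.30469747  0.69906256] 40.05333428220512 [ 0.1  0.1 -0.1 -0.1]
s [ 0.44274774 -0.30408852  0.65736626] 37.664312276079684 [-0.4 -0.6  0.4  0.5]
ts [ 0.44046783 -0.30451405  0.67609417] 38.737342278627814 [ 0.  -0.3 -0.6 -1.1  0.2 -0.8  0.5 -0.3]
pointer (array([0.51598353, 0.09392289, 0.04448214]), [np.float64(0.001949422308772722), np.float64(0.0019494223087727237)])
mark (array([0.49464919, 0.10430156, 0.06285932]), [np.float64(0.0019212183731198095), np.float64(0.0019212183731197924)])
sqtop (array([0.52370292, 0.00563654, 0.21027421]), [np.float64(0.0005894499783696001), np.float64(0.0005894499783696517)])
boss (array([ 0.44003942, -0.30465802,  0.04818098]), [np.float64(0.000853730201149541), np.float64(0.0008537302011496149)])
knob (array([ 0.48910735, -0.26466212,  0.0719609 ]), [np.float64(0.0009792546907334036), np.float64(0.0009792546907333394)])
ball (array([ 0.40778144, -0.33940528,  0.02024524]), [np.float64(0.002245998924507006), np.float64(0.0022459989245071036)])
capR [[ 0.53579745 -0.04114966  0.184     ]] [[ 0.53567648 -0.04418099  0.184     ]] (array([ 0.53563335, -0.04265289,  0.18374645]), [np.float64(0.0015084252832995608), np.float64(0.0015084252832995564)])
capL [[0.51257928 0.05610394 0.184     ]] [[0.51397016 0.05264324 0.184     ]] (array([0.51253676, 0.05460389, 0.18257934]), [np.float64(0.0015736552984183536), np.float64(0.0015736552984183191)])
collar [[0.52177197 0.00721769 0.184     ]] [[0.52618484 0.00233693 0.184     ]] (array([0.52216187, 0.00518095, 0.18013413]), [np.float64(0.0020523178317855503), np.float64(0.0020523178317855455)])
[0.4395, -0.3055, np.float64(0.6806784082777885)]
```

View pics/ov_t.png

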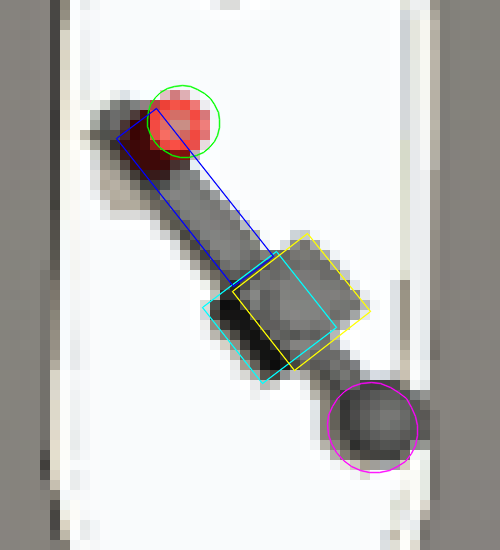

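View pics/ov_s.png

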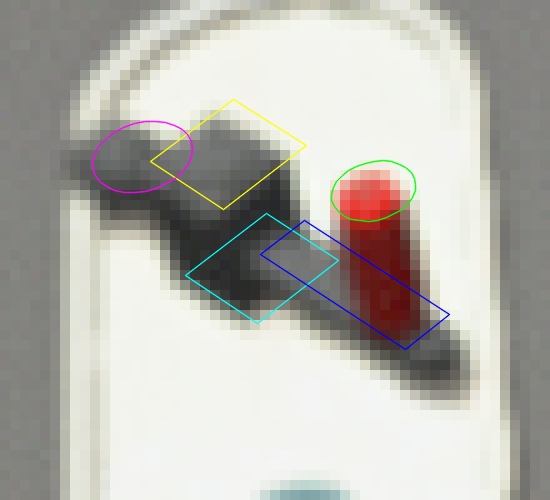

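```bash
cat > mv.py <<'E'
import numpy as np
from scipy.spatial.transform import Rotation as R
from rig import ctrl
def state():
    s=ctrl.sense(); return s
def yawR(y): # jaw(tool y) angle y, tool z down
    ty=np.array([np.cos(y),np.sin(y),0]);tz=np.array([0,0,-1.]);tx=np.cross(ty,tz)
    return R.from_matrix(np.c_[tx,ty,tz])
def rel(pos,yaw_deg,ref=None):
    s=state(); 
    p0,q0=(s["ee_pos"],R.from_quat(s["tool_rot"])) if ref is None else (np.array(ref[0]),yawR(np.radians(ref[1])))
    d=q0.inv().apply(np.array(pos)-p0)*1000; r=(q0.inv()*yawR(np.radians(yaw_deg))).as_rotvec()
    return np.round(d,1),np.round(r,3)
E
python3 - <<'E'
from mv import *
s=state();print(s["ee_pos"])
print(rel([.14,.532,.34],75.3)); print(rel([.26,.2,.34],20)); print(rel([.36,-.08,.34],-15))
E
```

```text
[0.13969699 0.5319963  0.17591895]
(array([-3.000e-01,  1.000e-01, -1.641e+02]), array([ 0.,  0., -0.]))
(array([-200.7, -290.5, -164.1]), array([ 0.   , -0.   ,  0.965]))
(array([-368.5, -535.9, -164.2]), array([ 0.   , -0.   ,  1.576]))
```

Emit:
step_arm(series=[[1,0,0,-50,0,0,0],[0.6,-10,-15,-100,0,0,0.1],[0.3,-40,-60,-140,0,0,0.25],[0.07,-70,-100,-164,0,0,0.4],[0.07,-100,-140,-164,0,0,0.55],[0.07,-130,-190,-164,0,0,0.7],[0.07,-160,-235,-164,0,0,0.85],[0.07,-200,-290,-164,0,0,0.965]], force=20)

```text
t: 2.0
ee_pos: [0.241, 0.2486, 0.3401]
tool_rot: [0.575, 0.818, 0.001, 0.0]
ft_force: [0.8, 0.7, 0.0]
gripper_width: 0.537
```

```bash
python3 - <<'E'
from mv import *
s=state();print(s["t"],s["ee_pos"],s["joint_positions"],s["gripper_width"])
print(rel([.4395,-.305,.22],-50))
E
```

```text
2.0 [0.24103857 0.24860924 0.34010568] [ 6.36883662e-01 -3.36442556e-01  1.42226152e+00 -2.19192693e-04
  2.05380713e+00  2.91800928e-01] 0.5369285053009526
(array([-588.2,   -0.7,  119.9]), array([ 1.000e-03, -2.000e-03,  1.218e+00]))
```

Emit:
step_arm(series=[[0.07,-45,0,0,0,0,0.15],[0.07,-90,0,0,0,0,0.3],[0.07,-135,0,0,0,0,0.45],[0.07,-180,0,0,0,0,0.55],[0.07,-225,0,0,0,0,0.65],[0.07,-270,0,0,0,0,0.75],[0.07,-315,0,0,0,0,0.85],[0.07,-360,0,0,0,0,0.95]])

```text
t: 2.8
ee_pos: [0.3643, -0.09, 0.3399]
tool_rot: [0.886, 0.464, 0.001, 0.0]
ft_force: [1.2, 0.6, -0.5]
gripper_width: 0.537
```

```bash
python3 - <<'E'
from mv import *
s=state();print(s["t"],s["ee_pos"],s["joint_positions"],s["gripper_width"])
print(rel([.4395,-.305,.20],-50))
E
```

```text
2.8 [ 0.36425956 -0.08997858  0.33988091] [-3.93969262e-01 -2.73299028e-01  1.37692754e+00  4.05871683e-04
  2.03668450e+00  2.12132844e-01] 0.5372398194347486
(array([-134. ,  184.1,  140. ]), array([ 0.001, -0.001,  0.267]))
```

Emit:
step_arm(series=[[0.07,-25,35,10,0,0,0.1],[0.07,-50,70,40,0,0,0.2],[0.07,-80,110,70,0,0,0.267],[0.07,-107,147,100,0,0,0.267],[0.07,-134,184,130,0,0,0.267],[0.07,-134,184,140,0,0,0.267],[0.07,-134,184,140,0,0,0.267]])

```text
t: 3.5
ee_pos: [0.4384, -0.303, 0.1945]
tool_rot: [0.939, 0.343, -0.002, -0.004]
ft_force: [0.1, 0.7, -0.9]
gripper_width: 0.535
```

```bash
python3 - <<'E'
from mv import *
from h import *
s=state();print(s["t"],s["ee_pos"],s["joint_positions"],s["gripper_width"])
for n in ("top","scene"):
    f=ctrl.grab_frame(n); pickle.dump(f,open(f"{n}1.pkl","wb"))
f=load("top1"); crop(f,370,190,490,300,5,"pics/g1t.png")
f=load("scene1"); crop(f,130,130,250,250,5,"pics/g1s.png")
print(rel([.4395,-.305,.019],-50))
E
```

```text
3.5 [ 0.43844906 -0.30301542  0.1944698 ] [-7.10995937e-01  5.42461673e-02  1.36924308e+00 -1.90639554e-04
  1.72743788e+00  1.59675448e-01] 0.5352067819169556
(array([ -2.3,   2.2, 180.6]), array([-0.001, -0.   ,  0.004]))
```

View pics/g1t.png

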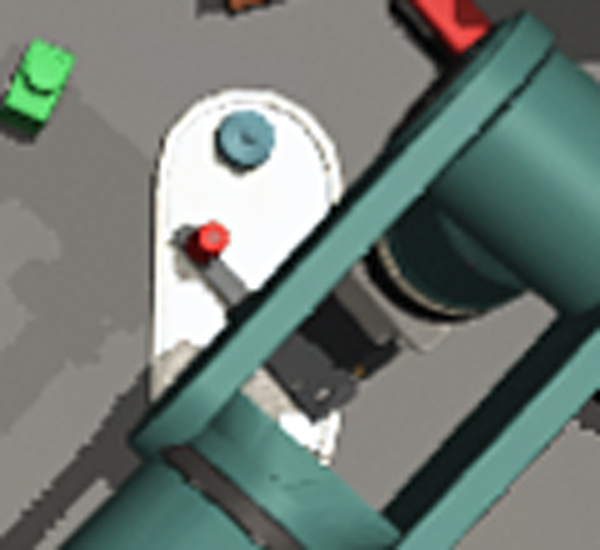

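View pics/g1s.png

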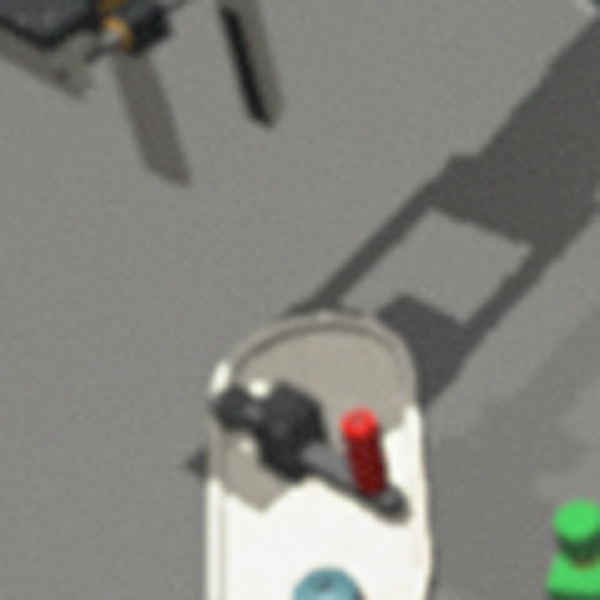

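```bash
python3 - <<'E'
from h import *
f=load("scene1"); j=np.array([np.cos(np.radians(-50)),np.sin(np.radians(-50)),0])
p=np.array([.4384,-.303,.1865])
for d in (-.0375,-.025,0,.025,.0375): print(d,np.round((proj(f,p+j*d)[0]-[130,130]+.5)*5-.5))
E
```

```text
-0.0375 [294. 171.]
-0.025 [276. 184.]
0 [239. 210.]
0.025 [201. 237.]
0.0375 [182. 250.]
```

```bash
python3 - <<'E'
from h import *
f=load("scene1"); k=6;x0,y0,x1,y1=110,90,235,190
im=cv2.resize(f["image"][y0:y1,x0:x1],None,fx=k,fy=k,interpolation=cv2.INTER_CUBIC)
j=np.array([np.cos(np.radians(-50)),np.sin(np.radians(-50)),0])
p=np.array([.4384,-.303,.1945])
for z in (.1865,.2055,.2835):
  for d in (-.025,.025):
    u=(proj(f,np.array([p[0],p[1],z])+j*d)[0]-[x0,y0]+.5)*k-.5
    cv2.circle(im,tuple(u.astype(int)),4,(0,255,255) if z<.2 else (0,255,0),-1)
cv2.imwrite("pics/g1s2.png",im)
print(atz(f,(130+219.5/5,130+155/5),.1865))
from rig import ctrl
s=ctrl.sense();print(s["t"],s["ee_pos"],s["tool_rot"],s["joint_velocities"].round(3))
E
```

```text
[[ 0.39350632 -0.31064319  0.1865    ]]
3.6 [ 0.43991358 -0.30204713  0.19963274] [ 9.38928212e-01  3.44112313e-01 -8.75680210e-05 -7.21574888e-04] [ 0.019 -0.043 -0.029  0.001  0.001 -0.001]
```

View pics/g1s2.png

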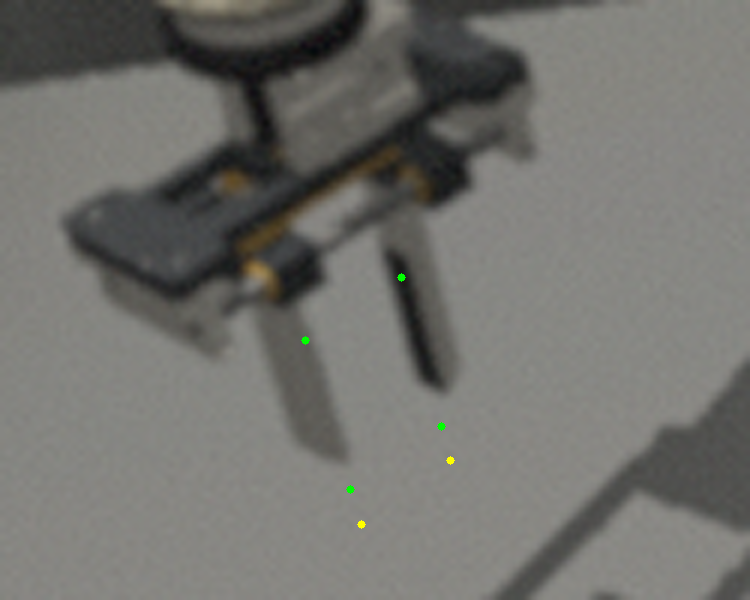

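```bash
python3 - <<'E'
from h import *
s0=load("scene0");t0=load("top0")
print("base",proj(s0,[0,0,0]),proj(t0,[0,0,0]))
for nm,f,(x0,y0,x1,y1) in (("s",s0,(380,0,480,80)),("t",t0,(0,300,160,400))):
    k=5 if nm=="t" else 7
    im=cv2.resize(f["image"][y0:y1,x0:x1],None,fx=k,fy=k,interpolation=cv2.INTER_CUBIC)
    j=np.array([.254,.967,0])
    for z in (.1667,.186,.264):
      for d in (-.047,.047):
        u=(proj(f,np.array([.1397,.532,z])+j*d)[0]-[x0,y0]+.5)*k-.5
        cv2.circle(im,tuple(u.astype(int)),4,(0,255,255) if z<.17 else (0,255,0),-1)
    cv2.imwrite(f"pics/st_{nm}.png",im)
E
```

```text
base [[271.94230055 118.03645759]] [[319.57178861 399.90026155]]
```

View pics/st_s.png

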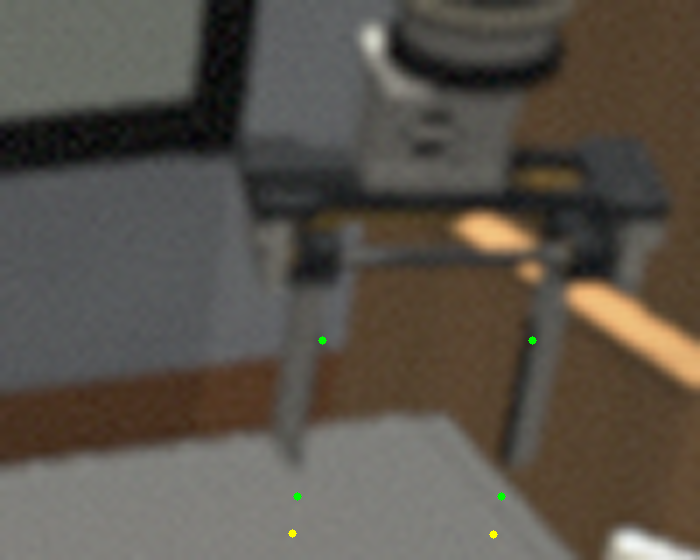

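View pics/st_t.png

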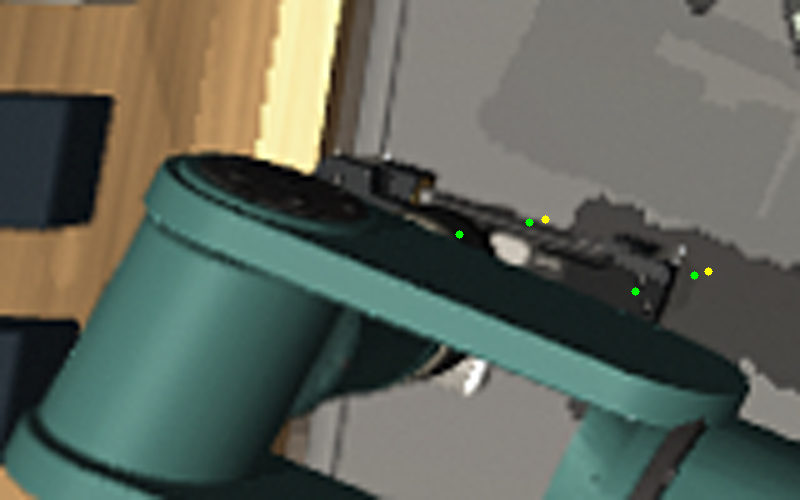

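```bash
python3 - <<'E'
from h import *
f=load("top1"); k=7;x0,y0,x1,y1=400,225,490,300
im=cv2.resize(f["image"][y0:y1,x0:x1],None,fx=k,fy=k,interpolation=cv2.INTER_CUBIC)
j=np.array([np.cos(np.radians(-50)),np.sin(np.radians(-50)),0])
for c,p in (((0,255,255),(.4384,-.303,.1865)),((0,255,0),(.4384,-.303,.2265)),((255,0,255),(.3935,-.3106,.1865))):
  for d in (-.025,.025):
    u=(proj(f,np.array(p)+j*d)[0]-[x0,y0]+.5)*k-.5
    cv2.circle(im,tuple(u.astype(int)),4,c,-1)
cv2.imwrite("pics/g1t2.png",im)
E
```

```text
(no output)
```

View pics/g1t2.png

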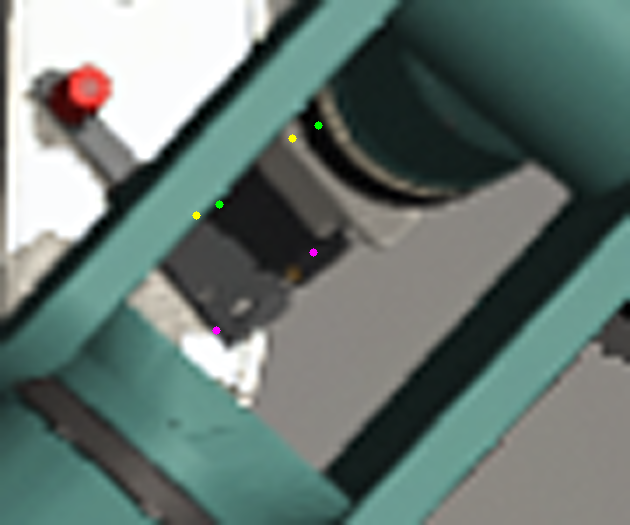

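```bash
python3 - <<'E'
from h import *
k=7
j=np.array([np.cos(np.radians(-50)),np.sin(np.radians(-50)),0]); n=np.array([-j[1],j[0],0])
out=[]
for nm,(x0,y0,x1,y1) in (("top",(395,225,500,300)),("scene",(110,80,215,180))):
  f=load(nm+"1")
  im=cv2.resize(f["image"][y0:y1,x0:x1],None,fx=k,fy=k,interpolation=cv2.INTER_CUBIC)
  for c,p in (((0,255,255),(.4384,-.303,.2835)),((0,255,0),(.4384,-.303,.2835+.04)),((255,0,255),(.3935,-.3106,.2835))):
    P=[np.array(p)+j*a*.0885+n*b*.0375 for a,b in ((1,1),(1,-1),(-1,-1),(-1,1))]
    u=(proj(f,P)-[x0,y0]+.5)*k-.5
    cv2.polylines(im,[u.astype(int)],True,c,1,cv2.LINE_AA)
  cv2.imwrite(f"pics/gb_{nm}.png",im)
E
```

```text
(no output)
```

View pics/gb_top.png

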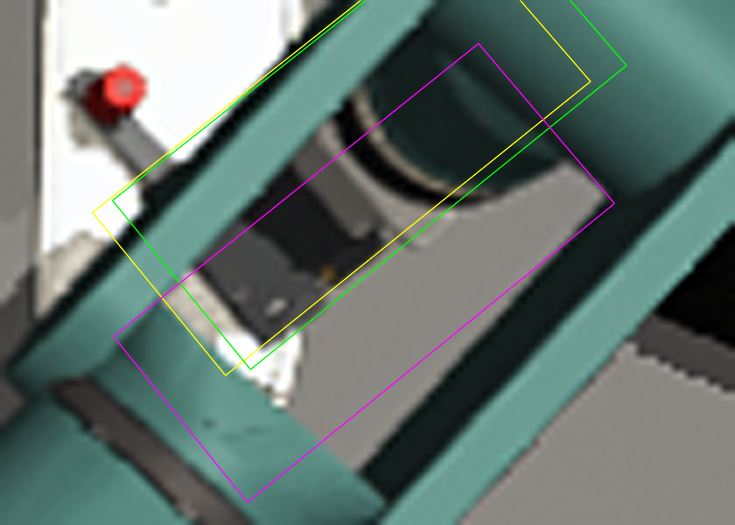

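View pics/gb_scene.png

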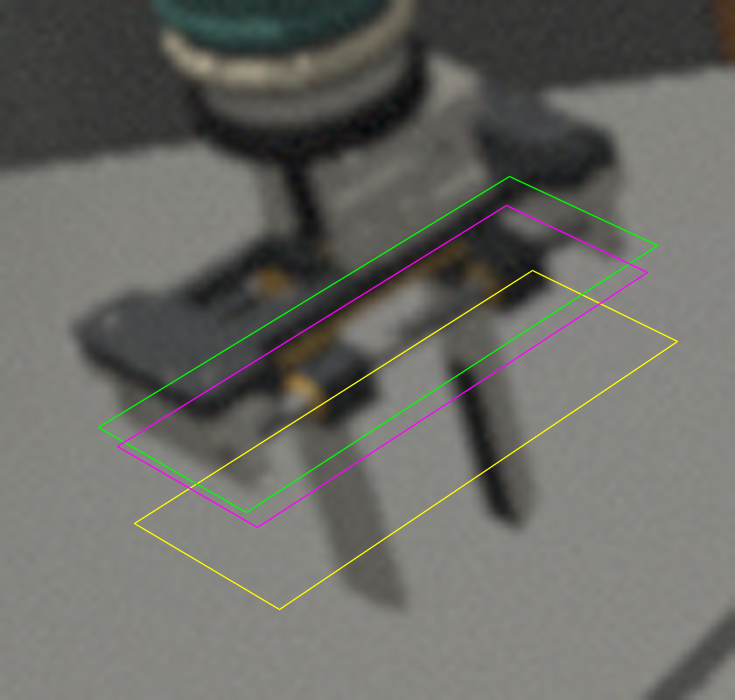

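Emit:
step_arm(series=[[0.07,-2,1,40,0,0,0],[0.07,-2,2,80,0,0,0],[0.07,-2,2,110,0,0,0],[0.07,-2,2,130,0,0,0],[0.07,-2,2,140,0,0,0],[0.07,-2,2,140,0,0,0]])

```text
t: 4.2
ee_pos: [0.4401, -0.3044, 0.0602]
tool_rot: [0.939, 0.345, 0.0, 0.0]
ft_force: [0.2, 0.3, 0.7]
gripper_width: 0.536
```

```bash
cat > look.py <<'E'
from mv import *
from h import *
import sys
def look(i,cams=("scene","top"),pts=None,boxes=None,k=6):
    s=state();print(round(s["t"],2),s["ee_pos"].round(4),R.from_quat(s["tool_rot"]).as_matrix()[:,1].round(3),"F",s["ft_force"].round(1),"M",s["wrist_torque"].round(2),"w",round(s["gripper_width"]*94,1))
    for n in cams:
        f=ctrl.grab_frame(n); pickle.dump(f,open(f"{n}{i}.pkl","wb"))
        if boxes and n in boxes:
            x0,y0,x1,y1=boxes[n]; im=cv2.resize(f["image"][y0:y1,x0:x1],None,fx=k,fy=k,interpolation=cv2.INTER_CUBIC)
            for p,c in (pts or []):
                u=(proj(f,p)[0]-[x0,y0]+.5)*k-.5; cv2.circle(im,tuple(u.astype(int)),3,c,-1)
            cv2.imwrite(f"pics/{n}{i}.png",im)
    return s
E
python3 - <<'E'
from look import *
s=state();p=s["ee_pos"];j=R.from_quat(s["tool_rot"]).as_matrix()[:,1]
pts=[(p+j*d+[0,0,z],c) for d in (-.025,.025) for z,c in ((-.008,(0,255,255)),(.03,(0,255,0)))]
look(2,("scene",),pts,{"scene":(130,150,240,245)})
E
```

```text
4.2 [ 0.4401 -0.3044  0.0602] [ 0.647 -0.762  0.   ] F [0.2 0.3 0.7] M [-0.05  0.1   0.03] w 50.4
```

View pics/scene2.png

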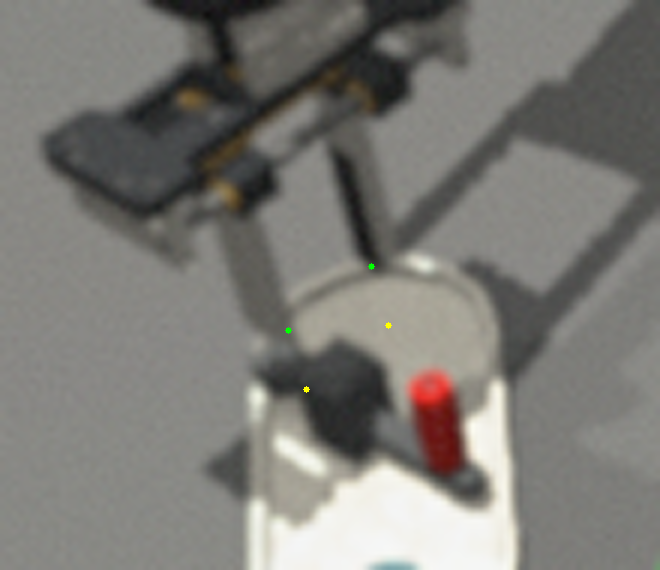

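```bash
python3 - <<'E'
from look import *
s=state();p=s["ee_pos"];j=R.from_quat(s["tool_rot"]).as_matrix()[:,1]
pts=[(p+j*d+[0,0,z],c) for d in (-.025,.025) for z,c in ((-.008,(0,255,255)),(.03,(0,255,0)))]
look(3,("top",),pts,{"top":(385,215,485,310)})
E
```

```text
4.25 [ 0.4408 -0.3052  0.0614] [ 0.647 -0.762  0.002] F [ 0.4 -0.3  0.5] M [-0.08  0.11 -0.03] w 50.1
```

View pics/top3.png

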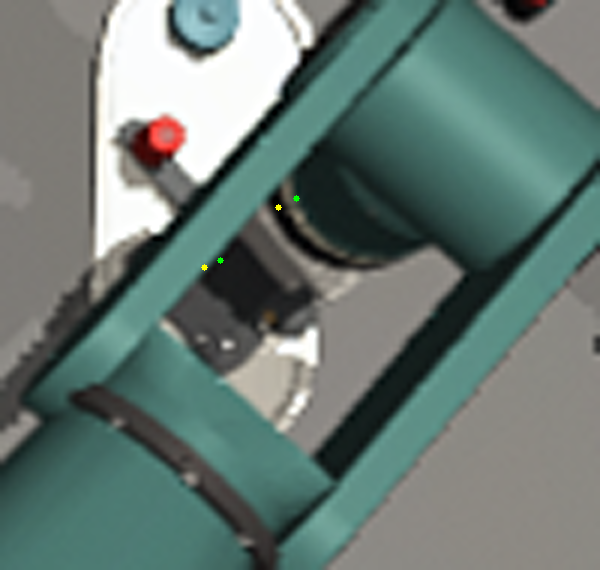

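Emit:
step_arm(series=[[0.07,0,0,20,0,0,0],[0.07,0,0,35,0,0,0],[0.07,0,0,41,0,0,0],[0.07,0,0,41,0,0,0]])

```text
t: 4.7
ee_pos: [0.4402, -0.3055, 0.0191]
tool_rot: [0.939, 0.344, 0.0, 0.0]
ft_force: [-0.0, -0.1, 0.6]
gripper_width: 0.537
```

```bash
python3 - <<'E'
from look import *
s=state();p=s["ee_pos"];j=R.from_quat(s["tool_rot"]).as_matrix()[:,1]
pts=[(p+j*d+[0,0,z],c) for d in (-.025,.025) for z,c in ((-.008,(0,255,255)),(.03,(0,255,0)))]
look(4,("scene",),pts,{"scene":(140,165,230,245)})
E
```

```text
4.7 [ 0.4402 -0.3055  0.0191] [ 0.646 -0.763  0.001] F [-0.  -0.1  0.6] M [-0.01  0.13  0.03] w 50.4
```

View pics/scene4.png

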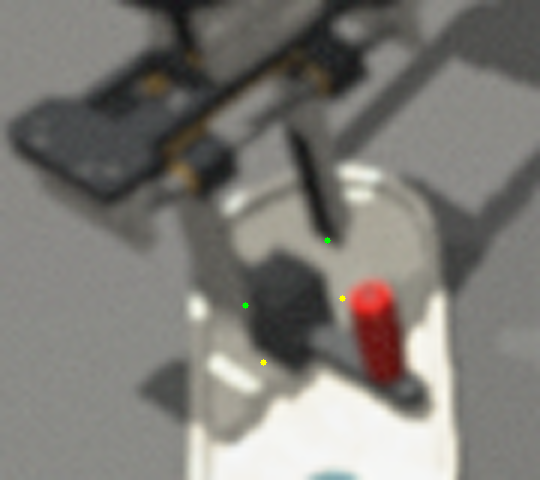

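Emit:
step_arm(series=[[0.07,0,0,4,0,0,0],[0.07,0,0,7,0,0,0],[0.07,0,0,8,0,0,0],[0.07,0,0,9,0,0,0],[0.07,0,0,10,0,0,0]])

```text
t: 5.25
ee_pos: [0.44, -0.3054, 0.0086]
tool_rot: [0.939, 0.344, 0.0, 0.0]
ft_force: [-1.1, -0.1, -1.6]
gripper_width: 0.535
```

Emit:
step_arm(series=[[0.07,0,0,5,0,0,0],[0.07,0,0,10,0,0,0],[0.07,0,0,15,0,0,0],[0.07,0,0,20,0,0,0],[0.07,0,0,20,0,0,0]])

```text
t: 5.75
ee_pos: [0.4392, -0.3047, -0.0127]
tool_rot: [0.939, 0.344, -0.0, -0.001]
ft_force: [-0.7, 0.1, 0.8]
gripper_width: 0.537
```

```bash
python3 - <<'E'
from look import *
s=state();p=s["ee_pos"];j=R.from_quat(s["tool_rot"]).as_matrix()[:,1]
pts=[(p+j*d+[0,0,z],c) for d in (-.025,.025) for z,c in ((-.008,(0,255,255)),(.03,(0,255,0)))]
look(5,("scene",),pts,{"scene":(140,165,230,245)})
E
```

```text
5.75 [ 0.4392 -0.3047 -0.0127] [ 0.646 -0.763 -0.002] F [-0.7  0.1  0.8] M [-0.03  0.21  0.01] w 50.4
```

View pics/scene5.png

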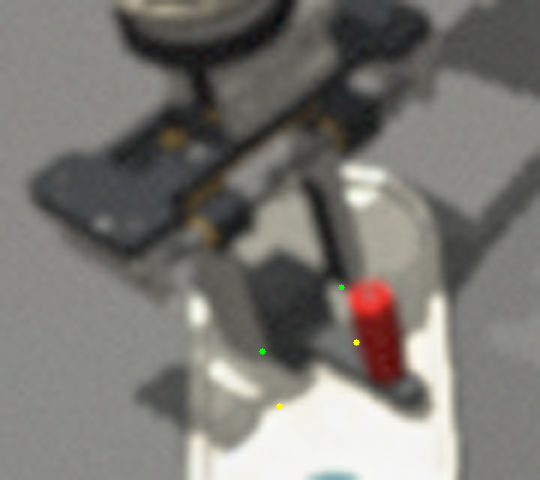

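Emit:
step_arm(series=[[0.07,0,0,3,0,0,0],[0.07,0,0,6,0,0,0],[-0.2,0,0,6,0,0,0],[-0.4,0,0,6,0,0,0],[-0.6,0,0,6,0,0,0],[-0.6,0,0,6,0,0,0]], force=20)

```text
t: 6.4
ee_pos: [0.4403, -0.3059, -0.0172]
tool_rot: [0.939, 0.344, 0.0, 0.001]
ft_force: [1.0, -1.5, -1.1]
gripper_width: 0.318
```

```bash
python3 - <<'E'
from look import *
s=state();p=s["ee_pos"];j=R.from_quat(s["tool_rot"]).as_matrix()[:,1]
pts=[(p+j*d+[0,0,z],c) for d in (-.015,.015) for z,c in ((-.008,(0,255,255)),(.03,(0,255,0)))]
look(6,("scene",),pts,{"scene":(140,165,230,245)})
E
```

```text
6.4 [ 0.4403 -0.3059 -0.0172] [ 0.646 -0.763  0.002] F [ 1.  -1.5 -1.1] M [-0.33 -0.05 -0.03] w 29.9
```

View pics/scene6.png

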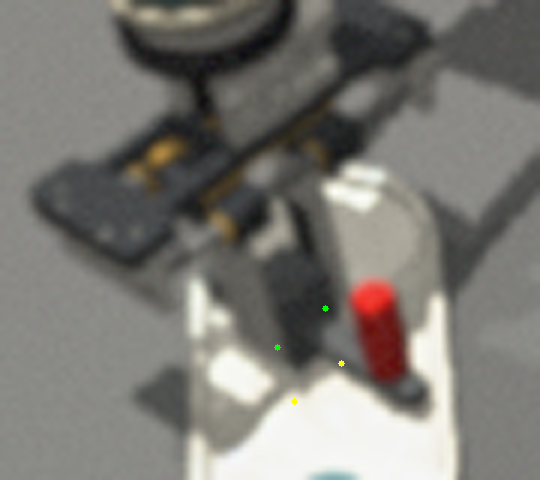

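```bash
python3 - <<'E'
from mv import *
ref=([.4403,-.3059,-.0175],-49.75)
print(rel([.4403,-.3059,.26],-49.75,ref)); print(rel([.455,-.25,.26],-47,ref)); print(rel([.524,.0065,.26],-31,ref))
E
```

```text
(array([   0. ,    0. , -277.5]), array([0., 0., 0.]))
(array([  47.3,  -33.2, -277.5]), array([ 0.   ,  0.   , -0.048]))
(array([ 265.7, -184.4, -277.5]), array([ 0.   ,  0.   , -0.327]))
```

Emit:
step_arm(series=[[-0.6,0,0,-3,0,0,0],[-0.6,0,0,-15,0,0,0],[-0.6,0,0,-50,0,0,0],[-0.6,0,0,-90,0,0,0],[-0.6,0,0,-135,0,0,0],[-0.6,0,0,-180,0,0,0],[-0.6,0,0,-225,0,0,0],[-0.6,0,0,-270,0,0,0]], force=30)

```text
t: 7.25
ee_pos: [0.4392, -0.3046, 0.2546]
tool_rot: [0.939, 0.344, -0.0, -0.0]
ft_force: [0.4, -0.3, -4.3]
gripper_width: 0.317
```

Lifted: the force reads 4 N down and the width is 30 mm, so the crank is in the hand. Next I move over to the lift.

Emit:
step_arm(series=[[-0.6,25,-18,0,0,0,-0.03],[-0.6,65,-45,0,0,0,-0.09],[-0.6,105,-73,0,0,0,-0.15],[-0.6,145,-100,0,0,0,-0.2],[-0.6,185,-128,0,0,0,-0.25],[-0.6,225,-156,0,0,0,-0.3],[-0.6,250,-174,0,0,0,-0.327],[-0.6,266,-184,0,0,0,-0.327]])

```text
t: 8.05
ee_pos: [0.5233, 0.0101, 0.2527]
tool_rot: [0.869, 0.494, -0.0, -0.001]
ft_force: [-0.6, -1.0, -4.3]
gripper_width: 0.319
```

Emit:
step_arm(series=[[-0.6,0,0,0,0,0,0]])

```text
t: 8.15
ee_pos: [0.5236, 0.0098, 0.2524]
tool_rot: [0.869, 0.494, -0.0, -0.001]
ft_force: [-0.1, -0.4, -4.2]
gripper_width: 0.316
```

```bash
python3 - <<'E'
from look import *
s=state();p=s["ee_pos"];j=R.from_quat(s["tool_rot"]).as_matrix()[:,1]
c=R.from_quat(s["tool_rot"]).as_matrix()[:,0]
print("tool x",c.round(3),"crank yaw",np.degrees(np.arctan2(j[1],j[0]))+90)
u=p+[0,0,.0205]
cx=np.array([-j[1],j[0],0])  # j rotated +90 => crank x
G=(0,255,0);pts=[(u,G),(u+cx*.065+[0,0,.072],(0,255,255)),(u-cx*.045+[0,0,.017],(255,0,255)),([.524,.0065,.184],(255,255,0)),([.524,.0065,.212],(255,255,0))]
for a in (-1,1):
  for b in (-1,1): pts+= [(u+cx*.015*a+j*.015*b,G),(u+cx*.015*a+j*.015*b+[0,0,.046],(255,128,0))]
look(7,("scene","top"),pts,{"scene":(270,115,370,215),"top":(280,150,380,250)})
E
```

```text
tool x [0.511 0.86  0.001] crank yaw 59.26512579577249
8.15 [0.5236 0.0098 0.2524] [ 0.86  -0.511 -0.002] F [-0.1 -0.4 -4.2] M [-0.05  0.14  0.04] w 29.7
```

View pics/scene7.png

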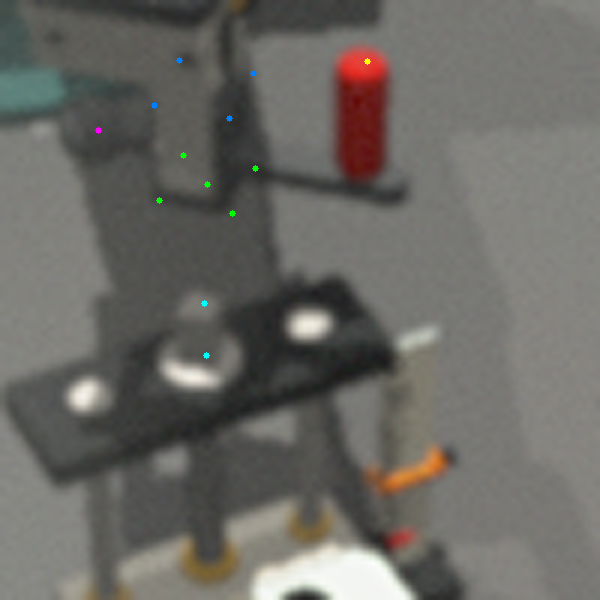

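View pics/top7.png

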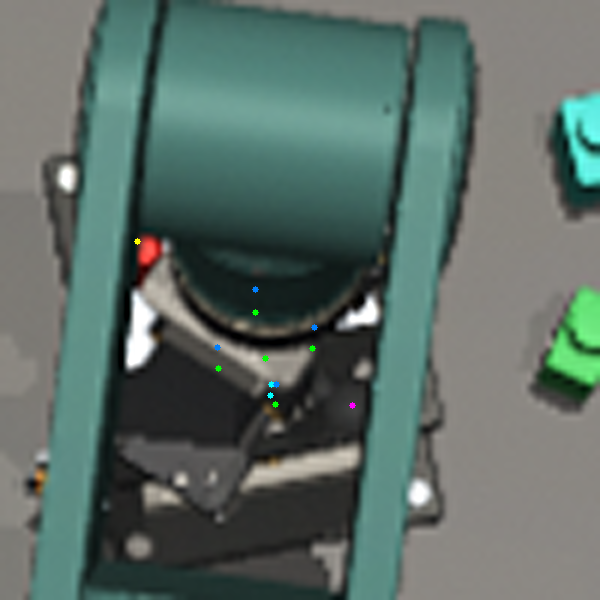

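Emit:
step_arm(series=[[-0.6,-1.3,1,15,0,0,0],[-0.6,-2.6,2,30,0,0,0],[-0.6,-2.6,2,40,0,0,0],[-0.6,-2.6,2,48,0,0,0],[-0.6,-2.6,2,54,0,0,0],[-0.6,-2.6,2,56,0,0,0],[-0.6,-2.6,2,56,0,0,0],[-0.6,-2.6,2,56,0,0,0]])

```text
t: 9.05
ee_pos: [0.5247, 0.0038, 0.1972]
tool_rot: [0.87, 0.493, 0.001, 0.0]
ft_force: [0.5, 0.3, -4.0]
gripper_width: 0.32
```

```bash
python3 - <<'E'
from look import *
s=state();p=s["ee_pos"];j=R.from_quat(s["tool_rot"]).as_matrix()[:,1]
u=p+[0,0,.0205]
cx=np.array([-j[1],j[0],0]); G=(0,255,0);pts=[(u+cx*.065+[0,0,.072],(0,255,255)),([.524,.0065,.184],(255,255,0))]
for a in (-1,1):
  for b in (-1,1): pts+= [(u+cx*.015*a+j*.015*b,G)]
look(8,("scene",),pts,{"scene":(270,125,360,215)})
E
```

```text
9.05 [0.5247 0.0038 0.1972] [ 0.857 -0.515  0.001] F [ 0.5  0.3 -4. ] M [-0.04  0.11 -0.01] w 30.1
```

View pics/scene8.png

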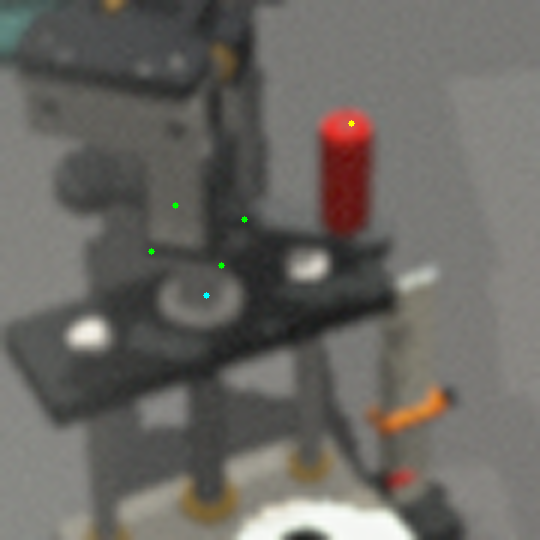

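```bash
cat >> look.py <<'E'
def avg(n=4):
    P=[];F=[];J=[]
    for i in range(n):
        s=state();P.append(s["ee_pos"]);F.append(s["ft_force"]);J.append(R.from_quat(s["tool_rot"]).as_matrix()[:,1]); ctrl.grab_frame("scene")
    P=np.array(P); j=np.mean(J,0); print("P",(P.mean(0)*1000).round(1),"sd",(P.std(0)*1000).round(1),"F",np.mean(F,0).round(1),"jaw",np.degrees(np.arctan2(j[1],j[0])).round(2),"t",round(s["t"],2)); return P.mean(0)
E
python3 - <<'E'
from look import *
p=avg(5); print(rel([.524,.0065,.195],-31,(p,-31)))
E
```

```text
P [524.6   3.8 197.2] sd [0.1 0.  0.1] F [-0.3 -0.3 -4.2] jaw -30.99 t 9.3
(array([ 2. , -2. ,  2.2]), array([0., 0., 0.]))
```

Emit:
step_arm(series=[[-0.6,2,-2,2,0,0,0],[-0.6,2,-2,4,0,0,0],[-0.6,2,-2,5,0,0,0],[-0.6,2,-2,6,0,0,0],[-0.6,2,-2,6,0,0,0],[-0.6,2,-2,6,0,0,0]])

```text
t: 9.95
ee_pos: [0.5236, 0.0064, 0.1905]
tool_rot: [0.87, 0.492, 0.0, -0.0]
ft_force: [0.3, -0.5, -4.1]
gripper_width: 0.32
```

```bash
python3 - <<'E'
from look import *
p=avg(2)
E
```

```text
P [523.7   6.4 190.6] sd [0. 0. 0.] F [ 0.1 -0.5 -4.6] jaw -31.0 t 10.0
```

Emit:
step_arm(series=[[-0.6,0,0,0.5,0,0,0],[-0.6,0,0,1,0,0,0],[-0.6,0,0,1.5,0,0,0],[-0.6,0,0,2,0,0,0]])

```text
t: 10.45
ee_pos: [0.5237, 0.0064, 0.1885]
tool_rot: [0.87, 0.492, 0.0, 0.0]
ft_force: [0.6, -0.8, -4.0]
gripper_width: 0.316
```

Emit:
step_arm(series=[[-0.6,0,0,0.5,0,0,0],[-0.6,0,0,1,0,0,0],[-0.6,0,0,1.5,0,0,0],[-0.6,0,0,2,0,0,0]])

```text
t: 10.85
ee_pos: [0.5237, 0.0064, 0.1866]
tool_rot: [0.87, 0.492, 0.0, 0.0]
ft_force: [0.4, -0.8, -4.0]
gripper_width: 0.318
```

Emit:
step_arm(series=[[-0.6,0,0,0.7,0,0,0],[-0.6,0,0,1.4,0,0,0],[-0.6,0,0,2.1,0,0,0],[-0.6,0,0,2.8,0,0,0],[-0.6,0,0,2.8,0,0,0]])

```text
t: 11.35
ee_pos: [0.5237, 0.0064, 0.1836]
tool_rot: [0.87, 0.492, 0.0, 0.0]
ft_force: [2.0, -0.3, -5.0]
gripper_width: 0.315
```

Emit:
step_arm(series=[[-0.6,0,0,0.7,0,0,0],[-0.6,0,0,1.4,0,0,0],[-0.6,0,0,2.1,0,0,0],[-0.6,0,0,2.8,0,0,0]])

```text
t: 11.75
ee_pos: [0.5237, 0.0064, 0.181]
tool_rot: [0.87, 0.492, 0.0, 0.0]
ft_force: [0.8, 0.0, -4.0]
gripper_width: 0.315
```

```bash
python3 - <<'E'
from look import *
s=state();p=s["ee_pos"];j=R.from_quat(s["tool_rot"]).as_matrix()[:,1]
u=p+[0,0,.0205]
cx=np.array([-j[1],j[0],0]); G=(0,255,0);pts=[(u+cx*.065+[0,0,.072],(0,255,255)),([.524,.0065,.184],(255,255,0))]
for a in (-1,1):
  for b in (-1,1): pts+= [(u+cx*.015*a+j*.015*b,G)]
look(9,("scene",),pts,{"scene":(270,125,360,215)})
avg(2)
E
```

```text
11.75 [0.5237 0.0064 0.181 ] [ 0.857 -0.515  0.   ] F [ 0.8  0.  -4. ] M [-0.12 -0.02 -0.02] w 29.6
P [523.7   6.4 180.8] sd [0. 0. 0.] F [ 0.3 -0.8 -4.4] jaw -31.0 t 11.85
```

View pics/scene9.png

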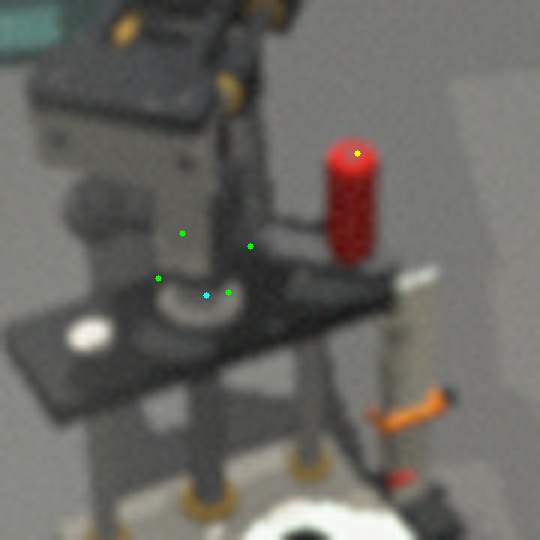

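The crank is 10 mm below the square's top with no added force, so the square has entered the socket. I'll continue gently.

Emit:
step_arm(series=[[-0.6,0,0,1.2,0,0,0],[-0.6,0,0,2.4,0,0,0],[-0.6,0,0,3.6,0,0,0],[-0.6,0,0,4.8,0,0,0],[-0.6,0,0,6,0,0,0],[-0.6,0,0,7.2,0,0,0]])

```text
t: 12.5
ee_pos: [0.5237, 0.0064, 0.1737]
tool_rot: [0.87, 0.492, 0.0, 0.0]
ft_force: [0.9, 0.2, -3.7]
gripper_width: 0.317
```

Emit:
step_arm(series=[[-0.6,0,0,1,0,0,0],[-0.6,0,0,2,0,0,0],[-0.6,0,0,3,0,0,0],[-0.6,0,0,4,0,0,0],[-0.6,0,0,5,0,0,0],[-0.6,0,0,6,0,0,0]])

```text
t: 13.1
ee_pos: [0.5237, 0.0064, 0.1678]
tool_rot: [0.87, 0.492, 0.0, 0.0]
ft_force: [1.2, 0.1, -3.4]
gripper_width: 0.32
```

Emit:
step_arm(series=[[-0.6,0,0,0.5,0,0,0],[-0.6,0,0,1,0,0,0],[-0.6,0,0,1.5,0,0,0],[-0.6,0,0,2,0,0,0],[-0.6,0,0,2.5,0,0,0]])

```text
t: 13.6
ee_pos: [0.5237, 0.0064, 0.1653]
tool_rot: [0.87, 0.492, 0.0, 0.0]
ft_force: [1.4, -1.5, -2.8]
gripper_width: 0.316
```

Emit:
step_arm(series=[[-0.6,0,0,0.4,0,0,0],[-0.6,0,0,0.8,0,0,0],[-0.6,0,0,1.2,0,0,0]])

```text
t: 13.9
ee_pos: [0.5237, 0.0064, 0.1641]
tool_rot: [0.87, 0.492, 0.0, 0.0]
ft_force: [1.6, -0.4, -3.1]
gripper_width: 0.316
```

Emit:
step_arm(series=[[-0.6,0,0,0.4,0,0,0],[-0.6,0,0,0.8,0,0,0]])

```text
t: 14.1
ee_pos: [0.5237, 0.0064, 0.1638]
tool_rot: [0.87, 0.492, 0.0, 0.0]
ft_force: [0.6, -1.1, -0.4]
gripper_width: 0.321
```

Emit:
step_arm(series=[[-0.6,0,0,0.4,0,0,0],[-0.6,0,0,0.4,0,0,0]])

```text
t: 14.3
ee_pos: [0.5238, 0.0064, 0.1637]
tool_rot: [0.87, 0.492, 0.0, 0.0]
ft_force: [0.8, -1.4, 1.0]
gripper_width: 0.318
```

The crank met a stop at ee z 0.1637. The tray reference predicts 0.1635 for the hub resting on the collar, and the extra load was only about 5 N. I'll open, lift, and look.

Emit:
step_arm(series=[[-0.3,0,0,0,0,0,0],[0.07,0,0,0,0,0,0],[0.07,0,0,0,0,0,0],[0.07,0,0,-15,0,0,0],[0.07,0,0,-40,0,0,0],[0.07,0,0,-80,0,0,0],[0.07,20,0,-86,0,0,0],[0.07,60,0,-86,0,0,0]])

```text
t: 15.1
ee_pos: [0.556, 0.0567, 0.2541]
tool_rot: [0.871, 0.491, 0.003, 0.002]
ft_force: [0.1, 0.8, -0.0]
gripper_width: 0.536
```

Emit:
step_arm(series=[[0.07,5,0,0,0,0,0],[0.07,5,0,0,0,0,0]])

```text
t: 15.3
ee_pos: [0.5573, 0.0629, 0.2492]
tool_rot: [0.87, 0.493, -0.0, 0.0]
ft_force: [-0.2, 0.5, 0.7]
gripper_width: 0.533
```

```bash
python3 - <<'E'
from look import *
p0=np.array([.5237,.0064,.184]);y=np.radians(59.2);cx=np.array([np.cos(y),np.sin(y),0]);j=np.array([np.sin(y),-np.cos(y),0])
s=state();p=s["ee_pos"]
G=(0,255,0);pts=[(p0+cx*.065+[0,0,.072],(0,255,255)),(p0-cx*.045+[0,0,.017],(255,0,255)),(p+[0,0,.03],(255,255,255))]
for a in (-1,1):
  for b in (-1,1): pts+= [(p0+cx*.015*a+j*.015*b+[0,0,.046],G)]
look(10,("scene","top"),pts,{"scene":(270,125,360,215),"top":(280,150,380,250)})
avg(2)
E
```

```text
15.3 [0.5573 0.0629 0.2492] [ 0.858 -0.513 -0.   ] F [-0.2  0.5  0.7] M [-0.11  0.07  0.01] w 50.1
P [556.7  61.6 249.1] sd [0.  0.1 0. ] F [-0.   0.6  0.5] jaw -31.02 t 15.45
```

View pics/scene10.png

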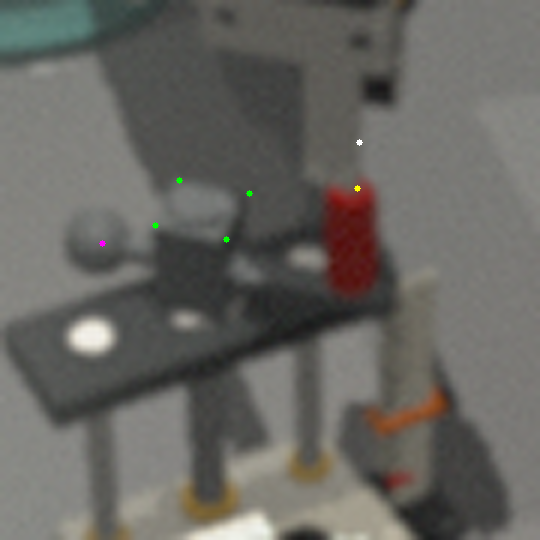

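View pics/top10.png

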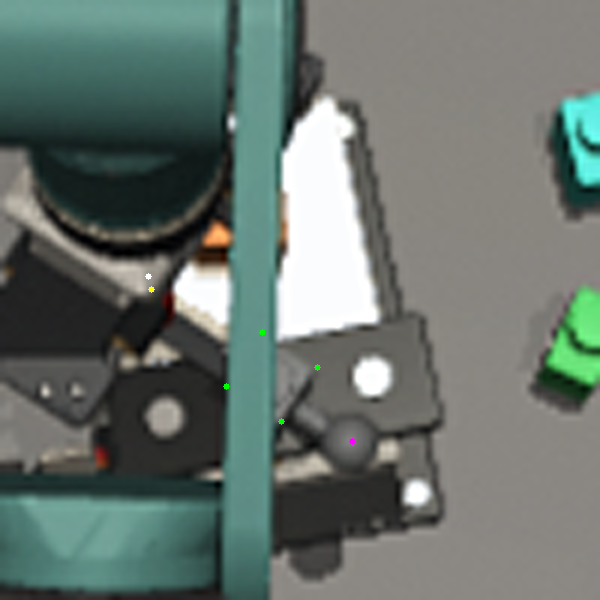

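```bash
python3 - <<'E'
from h import *
s=load("scene0");t=load("top0")
for n,a,b in [("ptr",(295.4,225.0),(338.7,203.7)),("ptr_c",(296.3,225.0),(336.5,204.4)),("mark",(292.2,230.5),(338.3,193.3)),("markL",(287.2,230.2),(344,191.3)),("markR",(298,229.8),(333,195.6))]:
    p,e=tri([t,s],[a,b]); y=np.radians(13.3); d=p-[.5237,.0064,0]
    print(n,p.round(4),np.round(e,4),"lift",(d[0]*np.cos(y)+d[1]*np.sin(y)).round(4),(-d[0]*np.sin(y)+d[1]*np.cos(y)).round(4))
for n in("scene","top"):
    f=load(n+"10"); crop(f,*((315,170,360,220) if n=="scene" else (278,215,310,245)),12 if n=="scene" else 18,f"pics/mk10_{n}.png")
E
```

```text
ptr [0.5166 0.0986 0.0478] [0.0024 0.0024] lift 0.0143 0.0914
ptr_c [0.5166 0.0942 0.0464] [0.0007 0.0007] lift 0.0133 0.0871
mark [0.4956 0.1047 0.0665] [0.0006 0.0006] lift -0.0047 0.1022
markL [0.4955 0.1204 0.0702] [0.0011 0.0011] lift -0.0013 0.1174
markR [0.4989 0.0879 0.0647] [0.0015 0.0015] lift -0.0053 0.0851
```

Emit:
step_arm(series=[[0.07,0.5,0,20,0,0,0],[0.07,0.5,0,40,0,0,0],[0.07,0.5,0,55,0,0,0],[0.07,0.5,0,62,0,0,0],[0.07,0.5,0,62,0,0,0]], force=12)

```text
t: 16.0
ee_pos: [0.5566, 0.0622, 0.1857]
tool_rot: [0.87, 0.492, -0.001, -0.001]
ft_force: [-1.1, 0.2, 0.0]
gripper_width: 0.534
```

View pics/mk10_scene.png

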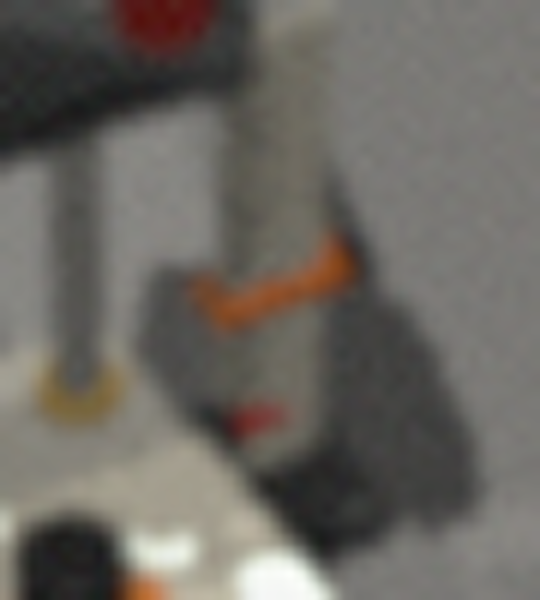

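Emit:
step_arm(series=[[-0.4,0,0,0,0,0,0],[-0.8,0,0,0,0,0,0],[-0.8,0,0,0,0,0,0],[-0.8,0,0,0,0,0,0]], force=12)

```text
t: 16.4
ee_pos: [0.5577, 0.0626, 0.1876]
tool_rot: [0.87, 0.492, 0.001, 0.0]
ft_force: [0.4, 0.4, 0.0]
gripper_width: 0.233
```

```bash
python3 - <<'E'
from look import *
p=avg(2); s=state(); print(s["gripper_width"]*94, s["ft_force"])
d=p[:2]-[.5237,.0064]; print("R",np.linalg.norm(d),"yaw",np.degrees(np.arctan2(d[1],d[0])))
for a0 in range(0,480,60):
  A=np.radians(a0+np.arange(0,61,10)); print(a0,[[round(65*(np.cos(a)-np.cos(A[0])),1),round(65*(np.sin(a)-np.sin(A[0])),1)] for a in A[1:]])
E
```

```text
P [557.7  62.7 187.6] sd [0. 0. 0.] F [0.6 0.3 0.2] jaw -30.99 t 16.45
21.845971306077775 [ 0.89133365 -0.0743542   1.43100386]
R 0.06575712126587273 yaw 58.85571704771863
0 [[np.float64(-1.0), np.float64(11.3)], [np.float64(-3.9), np.float64(22.2)], [np.float64(-8.7), np.float64(32.5)], [np.float64(-15.2), np.float64(41.8)], [np.float64(-23.2), np.float64(49.8)], [np.float64(-32.5), np.float64(56.3)]]
60 [[np.float64(-10.3), np.float64(4.8)], [np.float64(-21.2), np.float64(7.7)], [np.float64(-32.5), np.float64(8.7)], [np.float64(-43.8), np.float64(7.7)], [np.float64(-54.7), np.float64(4.8)], [np.float64(-65.0), np.float64(0.0)]]
120 [[np.float64(-9.3), np.float64(-6.5)], [np.float64(-17.3), np.float64(-14.5)], [np.float64(-23.8), np.float64(-23.8)], [np.float64(-28.6), np.float64(-34.1)], [np.float64(-31.5), np.float64(-45.0)], [np.float64(-32.5), np.float64(-56.3)]]
180 [[np.float64(1.0), np.float64(-11.3)], [np.float64(3.9), np.float64(-22.2)], [np.float64(8.7), np.float64(-32.5)], [np.float64(15.2), np.float64(-41.8)], [np.float64(23.2), np.float64(-49.8)], [np.float64(32.5), np.
[... 249 characters left out ...]

300 [[np.float64(9.3), np.float64(6.5)], [np.float64(17.3), np.float64(14.5)], [np.float64(23.8), np.float64(23.8)], [np.float64(28.6), np.float64(34.1)], [np.float64(31.5), np.float64(45.0)], [np.float64(32.5), np.float64(56.3)]]
360 [[np.float64(-1.0), np.float64(11.3)], [np.float64(-3.9), np.float64(22.2)], [np.float64(-8.7), np.float64(32.5)], [np.float64(-15.2), np.float64(41.8)], [np.float64(-23.2), np.float64(49.8)], [np.float64(-32.5), np.float64(56.3)]]
420 [[np.float64(-10.3), np.float64(4.8)], [np.float64(-21.2), np.float64(7.7)], [np.float64(-32.5), np.float64(8.7)], [np.float64(-43.8), np.float64(7.7)], [np.float64(-54.7), np.float64(4.8)], [np.float64(-65.0), np.float64(0.0)]]
```

Emit:
step_arm(series=[[-0.8,-1.2,11.3,0,0,0,0],[-0.8,-4.2,22.2,0,0,0,0],[-0.8,-9,32.5,0,0,0,0],[-0.8,-15.4,41.8,0,0,0,0],[-0.8,-23.4,49.8,0,0,0,0],[-0.8,-32.8,56.3,0,0,0,0]])

```text
t: 17.1
ee_pos: [0.5898, 0.0047, 0.1874]
tool_rot: [0.87, 0.492, 0.001, 0.0]
ft_force: [-0.8, 4.9, 4.1]
gripper_width: 0.235
```

```bash
python3 - <<'E'
from look import *
p=avg(2); s=state(); print(s["gripper_width"]*94, s["ft_force"],s["wrist_torque"])
d=p[:2]-[.5237,.0064]; print("R",np.linalg.norm(d),"yaw",np.degrees(np.arctan2(d[1],d[0])))
f=ctrl.grab_frame("scene");crop(f,270,125,370,215,6,"pics/w1.png")
E
```

```text
P [589.7   3.6 187.4] sd [0.1 1.1 0. ] F [0.2 3.9 4.9] jaw -31.06 t 17.15
22.179614813225964 [1.56027069 0.29730193 5.0300716 ] [ 0.08787218  0.02252634 -0.02730414]
R 0.066071226922712 yaw -2.4712588418802386
```

View pics/w1.png

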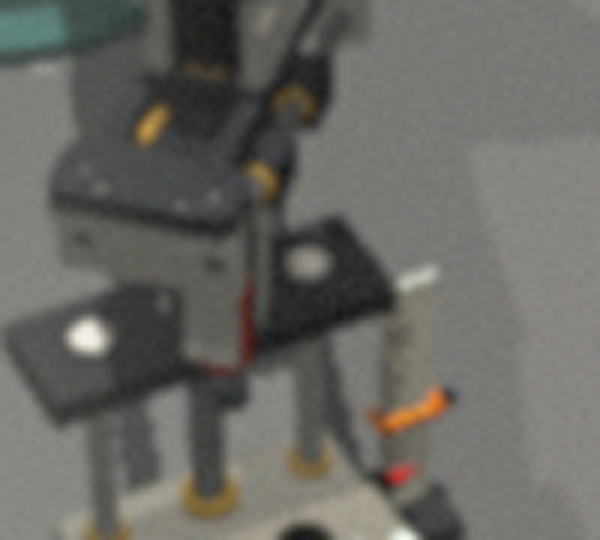

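Emit:
step_arm(series=[[-0.8,-10.3,4.8,0,0,0,0],[-0.8,-21.2,7.7,0,0,0,0],[-0.8,-32.5,8.7,0,0,0,0],[-0.8,-43.8,7.7,0,0,0,0],[-0.8,-54.7,4.8,0,0,0,0],[-0.8,-65,0,0,0,0,0],[-0.8,-74.3,-6.5,0,0,0,0],[-0.8,-82.3,-14.5,0,0,0,0]])

```text
t: 18.05
ee_pos: [0.5341, -0.058, 0.1872]
tool_rot: [0.87, 0.492, 0.001, 0.0]
ft_force: [3.8, 3.9, 4.7]
gripper_width: 0.23
```

```bash
cat > st.py <<'E'
from look import *
p=avg(2); s=state(); print(s["gripper_width"]*94, s["ft_force"].round(1),s["wrist_torque"].round(2))
d=p[:2]-[.5237,.0064]; print("R",np.linalg.norm(d)*1000,"yaw",np.degrees(np.arctan2(d[1],d[0])))
E
python3 st.py
```

```text
P [533.1 -58.1 187.2] sd [0.9 0.1 0. ] F [2.6 3.2 3.8] jaw -31.02 t 18.1
21.88822753554 [0.  2.6 5.1] [ 0.46  0.1  -0.02]
R 65.23398700149627 yaw -81.67406471061003
```

Emit:
step_arm(series=[[-0.8,-6.5,-9.3,0,0,0,0],[-0.8,-11.3,-19.6,0,0,0,0],[-0.8,-14.2,-30.5,0,0,0,0],[-0.8,-15.2,-41.8,0,0,0,0],[-0.8,-14.2,-53.1,0,0,0,0],[-0.8,-11.3,-64,0,0,0,0],[-0.8,-6.5,-74.3,0,0,0,0],[-0.8,0,-83.6,0,0,0,0]])

```text
t: 18.95
ee_pos: [0.4633, -0.0161, 0.187]
tool_rot: [0.871, 0.492, 0.001, 0.003]
ft_force: [7.6, -1.6, 2.5]
gripper_width: 0.228
```

```bash
python3 st.py; python3 - <<'E'
import numpy as np
for a0,a1 in ((220,300),(300,360)):
  A=np.radians(np.arange(a0,a1+1,10)); print(a0,[[float(round(65*(np.cos(a)-np.cos(A[0])),1)),float(round(65*(np.sin(a)-np.sin(A[0])),1))] for a in A[1:]])
E
```

```text
P [463.  -15.3 187. ] sd [0.3 0.8 0. ] F [ 6.6 -0.9  1.9] jaw -31.03 t 19.0
22.088742893734516 [4.6 0.1 3.1] [ 0.15 -0.99 -0.01]
R 64.45583542773092 yaw -160.32906856603267
220 [[8.0, -8.0], [17.3, -14.5], [27.6, -19.3], [38.5, -22.2], [49.8, -23.2], [61.1, -22.2], [72.0, -19.3], [82.3, -14.5]]
300 [[9.3, 6.5], [17.3, 14.5], [23.8, 23.8], [28.6, 34.1], [31.5, 45.0], [32.5, 56.3]]
```

Emit:
step_arm(series=[[-0.8,8,-8,0,0,0,0],[-0.8,17.3,-14.5,0,0,0,0],[-0.8,27.6,-19.3,0,0,0,0],[-0.8,38.5,-22.2,0,0,0,0],[-0.8,49.8,-23.2,0,0,0,0],[-0.8,61.1,-22.2,0,0,0,0],[-0.8,72,-19.3,0,0,0,0],[-0.8,82.3,-14.5,0,0,0,0]])

```text
t: 19.85
ee_pos: [0.4903, 0.0619, 0.187]
tool_rot: [0.871, 0.492, -0.003, 0.001]
ft_force: [-3.2, -3.3, 6.9]
gripper_width: 0.233
```

Emit:
step_arm(series=[[-0.8,9.3,6.5,0,0,0,0],[-0.8,17.3,14.5,0,0,0,0],[-0.8,23.8,23.8,0,0,0,0],[-0.8,28.6,34.1,0,0,0,0],[-0.8,31.5,45,0,0,0,0],[-0.8,32.5,56.3,0,0,0,0]])

```text
t: 20.45
ee_pos: [0.5553, 0.0641, 0.187]
tool_rot: [0.87, 0.493, -0.001, -0.002]
ft_force: [-2.3, 4.6, 7.0]
gripper_width: 0.229
```

```bash
python3 st.py; python3 - <<'E'
from look import *
look(11,("scene","top"),None,{"scene":(285,160,385,250),"top":(278,205,328,250)},k=7)
E
```

```text
P [556.2  63.6 187. ] sd [0.9 0.5 0.1] F [-1.3  3.9  7.1] jaw -30.92 t 20.5
21.67543667041605 [1.1 2.6 5.1] [ 0.39 -0.03  0.02]
R 65.78203294348407 yaw 60.35816215331624
20.55 [0.5569 0.0631 0.187 ] [ 0.857 -0.514 -0.002] F [1.1 2.6 5.1] M [ 0.39 -0.03  0.02] w 21.7
```

View pics/scene11.png

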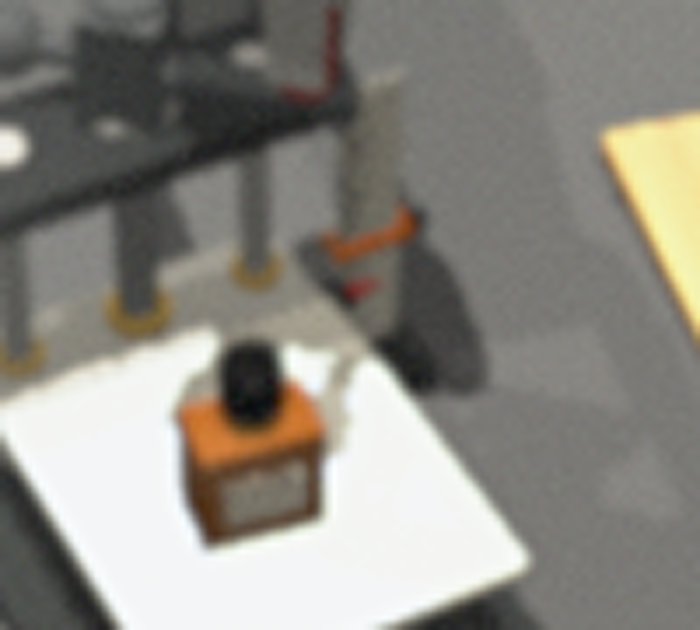

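View pics/top11.png

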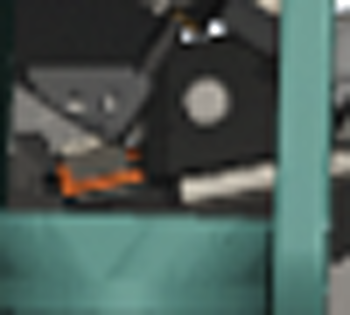

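```bash
cat > ovm.py <<'E'
from h import *
def ov(i,zm,zp,xm=.0,ym=.102,D=.012,px=.0135,py=.089,out="ovm"):
    y=np.radians(13.3); X=np.array([np.cos(y),np.sin(y),0]);Y=np.array([-np.sin(y),np.cos(y),0]); O=np.array([.5237,.0064,0])
    L=lambda a,b,z:O+X*a+Y*b+[0,0,z]
    ims=[]
    for n,(x0,y0,x1,y1) in (("top",(280,218,306,240)),("scene",(324,184,350,212))):
        f=load(n+str(i)); k=15
        im=cv2.resize(f["image"][y0:y1,x0:x1],None,fx=k,fy=k,interpolation=cv2.INTER_NEAREST)
        T=lambda P:((proj(f,P)-[x0,y0]+.5)*k-.5).astype(int)
        for z,c in ((zm-.003,(255,255,0)),(zm+.003,(0,255,0))):
            cv2.polylines(im,[T([L(xm+a*D/2,ym+b*.017,z) for a,b in ((1,1),(1,-1),(-1,-1),(-1,1))])],True,c,1)
        cv2.circle(im,tuple(T([L(px,py,zp)])[0]),4,(255,255,255),1)
        im=cv2.copyMakeBorder(im,0,max(0,430-im.shape[0]),0,4,cv2.BORDER_CONSTANT); ims.append(im[:430])
    cv2.imwrite(f"pics/{out}.png",np.hstack(ims))
E
python3 - <<'E'
from ovm import *
ov(0,.074,.047)
E
```

```text
(no output)
```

View pics/ovm.png

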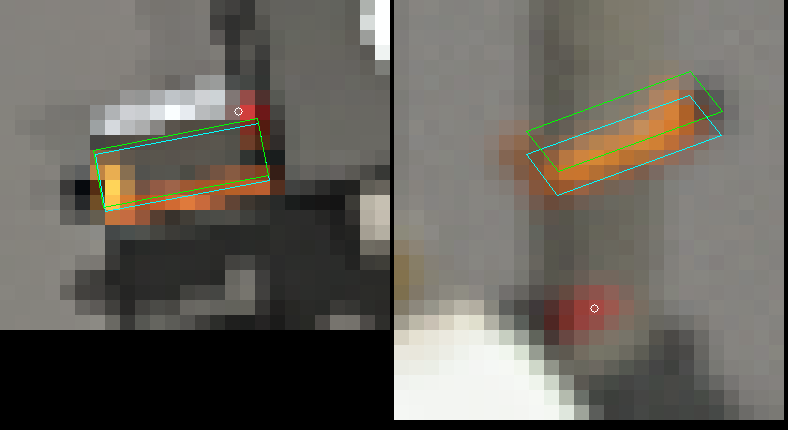

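```bash
python3 - <<'E'
from h import *
t=load("top0");s=load("scene0");s11=load("scene11");t11=load("top11")
def sat(f,x0,y0,x1,y1,nm):
    I=f["image"][y0:y1,x0:x1].astype(int); print(nm,"R-G"); print(np.array2string(I[...,2]-I[...,1],max_line_width=200)); print("G-B");print(np.array2string(I[...,1]-I[...,0],max_line_width=200))
sat(t,285,223,300,236,"top0 x285 y223")
sat(t11,285,223,300,236,"top11")
sat(s,329,187,349,209,"scene0 x329 y187")
sat(s11,329,187,349,209,"scene11")
E
```

```text
top0 x285 y223 R-G
[[  4   4   3   4   3   4   3   2  -1  -2  -3  -3  -3   0   2]
 [  2   3   2   1  -1  -2  -5  -4  -2  -6   9  73  30  -2   1]
 [  2  -1  -3  -2  -3  -5  -4  -4  -2  -4  26 146  85   0   0]
 [  1  -5  -4  -2  -1   2   6   6   5   4  -2  77  56   4  -1]
 [  0   1   4   6   6   5   5   6   5   4   2  47  36   4  -1]
 [  0  33  31   9   4   4   5   5   3   2   0  -4  -2  -4   0]
 [ -2  59  59  24   0   1   0   0  15  32  44  54  63  23  -1]
 [ -3  39  43  48  33  55  58  70  78  81  87  91  94  37  -1]
 [ -2  34  60  89  87 103 103 101  95  63  29   7   3  -2  -3]
 [  0   6  78  89  63  24   6   4  -1  -1   1  -1  -1  -1   0]
 [  1   0  -4  -6  -2   0   1  -1  -2  -1  -1  -1  -2  -1   0]
 [  2   2  -1  -1  -2  -1   0   1  -1   0   0  -2   0   0   0]
 [  2   3   1  -1   1   0  -1   0  -1   0   1   0   0   0  -1]]
G-B
[[  4   4   6   5   5   5   4   2   2   1   1   3   2   6   3]
 [  4   5   4   1   1  -2  -4  -3  -3  -3   2   4   3   6   4]
 [  4   1  -2  -4  -3  -4  -1  -5  -2  -1   4   2   0   4   5]
 [  6  -1  -4  -2   0   3   7   9   9   9   8  12  11   3   6]
 [  5
[... 6910 characters left out ...]
 0  3]
 [ 3  3  2  5  8  9 10 12  8  9  9 10  9  4  3  1  2  3  1  0]
 [ 4  2  2  2  5  9  6  6  8 12 13 10  8  3  1  1  2  1  0  2]
 [ 8  5  4 -1 -1  6  4  6  7  7  7  9  9  1  3  1  3  0  2  1]
 [ 8  7  5  4  2  3  2  4  8  9 10  9  7  6  2  1  3 -1  0  2]
 [13 13  8  8  5  2  3  7  7 10 11 11  7  5  1  2 -1  3  3  2]
 [13 17 14 13  7  6  2 10 10 11 12  8  8  2  3 -1  2  1  2  2]
 [15 17 16 13 13  9 11  9  9  8 12 10  7  5  3  3 -1  4  0  1]
 [17 15 19 16 14 10 10 10  9 11 10 11  8  1  2  1  3  1  3  3]
 [16 17 15 17 18 14 12  9  7  8  8  8  7  6  1  2  3  0  5  0]
 [16 18 15 15 15 16 14 12 11  7  8  5  5  5  1  0  2  2  2  2]
 [16 15 14 15 15 17 16 16 11  6  7  5  2  1  2  1  1  0  3  1]]
```

```bash
python3 - <<'E'
from h import *
s=load("scene0");t=load("top0")
y=np.radians(13.3); X=np.array([np.cos(y),np.sin(y),0]);Y=np.array([-np.sin(y),np.cos(y),0]); O=np.array([.5237,.0064,0])
lift=lambda p:(((p-O)@X*1000).round(1),((p-O)@Y*1000).round(1),(p[2]*1000).round(1))
for bu,bv in ((0,0),(-.9,.3),(-.9,0),(-.9,.6)):
  # pointer at scene0
  def rp(p): u=proj(s,p)[0]+[bu,bv]; tt=proj(t,p)[0]; return [tt[0]-296.4,tt[1]-224.9,u[1]-(204.4-.2*(u[0]-337))]
  P=least_squares(rp,[.51,.09,.05]).x
  def rm(p): 
    f=proj(s,p+X*.0046)[0]+[bu,bv]; tt=proj(t,p)[0]; return [tt[0]-291.9,tt[1]-229.1,f[1]-(193.9-.35*(f[0]-338))]
  M=least_squares(rm,[.51,.09,.07]).x
  print((bu,bv),"ptr",lift(P),"mark",lift(M),"rise",((M-P)[2]*1000).round(1), "u ptr",proj(s,P)[0]+[bu,bv],"u mark",proj(s,M+X*.0046)[0]+[bu,bv])
E
```

```text
(0, 0) ptr (np.float64(13.3), np.float64(86.1), np.float64(46.1)) mark (np.float64(-1.6), np.float64(101.6), np.float64(72.8)) rise 26.7 u ptr [335.94600861 204.61079828] u mark [339.2840517 193.4505819]
(-0.9, 0.3) ptr (np.float64(13.2), np.float64(86.1), np.float64(46.5)) mark (np.float64(-1.6), np.float64(101.6), np.float64(72.8)) rise 26.3 u ptr [335.03406275 204.79318745] u mark [338.38555013 193.76505746]
(-0.9, 0) ptr (np.float64(13.4), np.float64(86.1), np.float64(45.5)) mark (np.float64(-1.4), np.float64(101.6), np.float64(71.8)) rise 26.3 u ptr [335.06392721 204.78721456] u mark [338.4155182  193.75456863]
(-0.9, 0.6) ptr (np.float64(13.1), np.float64(86.1), np.float64(47.5)) mark (np.float64(-1.8), np.float64(101.5), np.float64(73.8)) rise 26.3 u ptr [335.00419763 204.79916047] u mark [338.3555813  193.77554654]
```

```bash
python3 - <<'E'
import numpy as np
for a0,a1 in ((0,80),(80,160),(160,240),(240,270)):
  A=np.radians(np.arange(a0,a1+1,10)); print(a0,[[float(round(65*(np.cos(a)-np.cos(A[0])),1)),float(round(65*(np.sin(a)-np.sin(A[0])),1))] for a in A[1:]])
E
```

```text
0 [[-1.0, 11.3], [-3.9, 22.2], [-8.7, 32.5], [-15.2, 41.8], [-23.2, 49.8], [-32.5, 56.3], [-42.8, 61.1], [-53.7, 64.0]]
80 [[-11.3, 1.0], [-22.6, 0.0], [-33.5, -2.9], [-43.8, -7.7], [-53.1, -14.2], [-61.1, -22.2], [-67.6, -31.5], [-72.4, -41.8]]
160 [[-2.9, -10.9], [-3.9, -22.2], [-2.9, -33.5], [-0.0, -44.5], [4.8, -54.7], [11.3, -64.0], [19.3, -72.0], [28.6, -78.5]]
240 [[10.3, -4.8], [21.2, -7.7], [32.5, -8.7]]
```

Emit:
step_arm(series=[[-0.8,-1,11.3,0,0,0,0],[-0.8,-3.9,22.2,0,0,0,0],[-0.8,-8.7,32.5,0,0,0,0],[-0.8,-15.2,41.8,0,0,0,0],[-0.8,-23.2,49.8,0,0,0,0],[-0.8,-32.5,56.3,0,0,0,0],[-0.8,-42.8,61.1,0,0,0,0],[-0.8,-53.7,64,0,0,0,0]])

```text
t: 21.45
ee_pos: [0.5857, -0.0159, 0.1872]
tool_rot: [0.87, 0.493, 0.002, 0.0]
ft_force: [4.3, 2.5, 4.7]
gripper_width: 0.232
```

Emit:
step_arm(series=[[-0.8,-11.3,1,0,0,0,0],[-0.8,-22.6,0,0,0,0,0],[-0.8,-33.5,-2.9,0,0,0,0],[-0.8,-43.8,-7.7,0,0,0,0],[-0.8,-53.1,-14.2,0,0,0,0],[-0.8,-61.1,-22.2,0,0,0,0],[-0.8,-67.6,-31.5,0,0,0,0],[-0.8,-72.4,-41.8,0,0,0,0]])

```text
t: 22.25
ee_pos: [0.5105, -0.0572, 0.187]
tool_rot: [0.87, 0.492, 0.0, 0.0]
ft_force: [5.5, 0.8, 4.8]
gripper_width: 0.23
```

```bash
python3 st.py
```

```text
P [509.6 -57.  187. ] sd [0.9 0.3 0. ] F [3.9 0.4 4.5] jaw -31.0 t 22.3
21.423146184965333 [ 0.6 -0.5  5.1] [ 0.09  0.01 -0.02]
R 64.90271123782833 yaw -102.5051187281816
```

Emit:
step_arm(series=[[-0.8,-2.9,-10.9,0,0,0,0],[-0.8,-3.9,-22.2,0,0,0,0],[-0.8,-2.9,-33.5,0,0,0,0],[-0.8,0,-44.5,0,0,0,0],[-0.8,4.8,-54.7,0,0,0,0],[-0.8,11.3,-64,0,0,0,0],[-0.8,19.3,-72,0,0,0,0],[-0.8,28.6,-78.5,0,0,0,0]])

```text
t: 23.15
ee_pos: [0.4593, 0.0068, 0.1868]
tool_rot: [0.871, 0.492, 0.0, 0.002]
ft_force: [8.4, -4.8, 2.3]
gripper_width: 0.23
```

Emit:
step_arm(series=[[-0.8,10.3,-4.8,0,0,0,0],[-0.8,21.2,-7.7,0,0,0,0],[-0.8,32.5,-8.7,0,0,0,0],[-0.8,32.5,-8.7,0,0,0,0]])

```text
t: 23.55
ee_pos: [0.4681, 0.0391, 0.1868]
tool_rot: [0.87, 0.492, -0.001, 0.002]
ft_force: [4.8, -3.2, 4.1]
gripper_width: 0.23
```

```bash
python3 st.py; python3 - <<'E'
from look import *
look(12,("scene","top"),None,{"scene":(315,175,365,225),"top":(278,195,328,250)},k=11)
f=load("scene12"); I=f["image"][187:209,329:349].astype(int); print(I[...,2]-I[...,1])
f=load("top12"); I=f["image"][220:236,285:300].astype(int); print(I[...,2]-I[...,1])
E
```

```text
P [468.1  39.1 186.8] sd [0. 0. 0.] F [ 4.7 -3.5  4.3] jaw -31.0 t 23.6
21.79679951350293 [ 5.3 -3.2  3.9] [-0.76 -0.94 -0.02]
R 64.53297875546167 yaw 149.57627720834637
23.65 [0.468  0.039  0.1868] [ 0.857 -0.515  0.002] F [ 5.3 -3.2  3.9] M [-0.76 -0.94 -0.02] w 21.8
[[  0  -1   2  -1   1   3   0   4   4   4   2   1   1   0   2  -1   1   2
    1   0]
 [  3   2  -1   3   0   2   3   3   1   3   1   4   9  10   4   1   0   3
    2   4]
 [  2   3   1   0   2   4   2   1   4   3   2   6  22  34  18   1   0   0
    2   1]
 [ -3   0   1  -1   0   2   2   2   0   1   2  11  46  66  50  11   0   2
    0   1]
 [  1   0   8   6   1   1   2   0   1   4  10  29  64  90  77  36   5  -1
    1   2]
 [  2   7  20  24  11   1   6  11  18  24  38  52  81  93  82  39   6   1
    1   4]
 [  3  14  36  39  24  18  27  41  52  60  67  72  81  79  55  22   4   3
    2   2]
 [  4  17  35  45  40  49  65  73  77  78  74  63  52  38  19   4   2   2
    1   1]
 [  3   7  26  40  55  70  85  85  70  64  47  26  11   7   3   3   0   3
    0   4]
 [  2   2  10  29  51  64  83  88  83  64  35  10   1   1   0   1
[... 1349 characters left out ...]
5 -15]
 [-23  -9 -10 -10  -8  -2   2   0   0   2  -4 -14 -14 -12 -11]
 [-22 -10 -10  -8  -1   5   7   6   7   5   4 -11 -12 -10 -11]
 [-21  -9 -12  -3   3   7   6   6   5   6   5  -1 -11 -13 -11]
 [-20 -10 -11   0   4   4   5   5   6   6   7   5  -7 -17 -13]
 [-20 -10 -13  -1   1   0   1   3   4   5   6   5   1 -11 -16]
 [-15 -11 -14  26  28  43  48  27   7   5   6   6   4   0  -8]
 [-13 -11 -16  75  76  89  90  69  20   4   6   7   5   3   4]
 [-13 -11 -15  62  50  21   7   7   7   3   4   4   6   6   2]
 [-12 -11 -11  -4   0   0   0   0  -2   2   3   3   3   5   5]
 [ -9 -11 -10  -1  -1  -1   0  -1  -1   0   1   2   3   4   6]
 [ -9 -12 -10   1   1   0  -1   0   1   0   0   1   2   2   3]]
```

View pics/scene12.png

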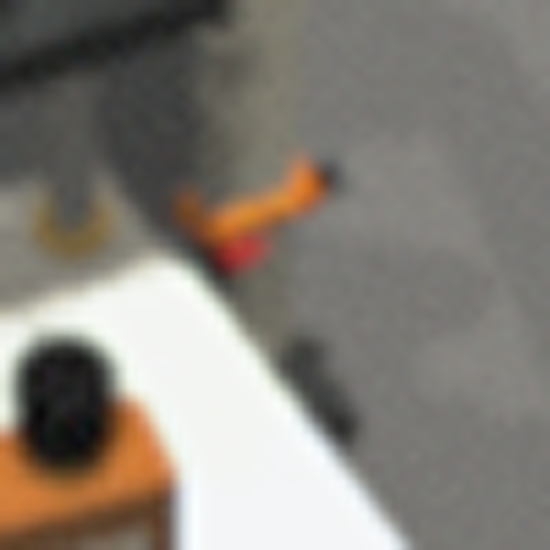

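View pics/top12.png

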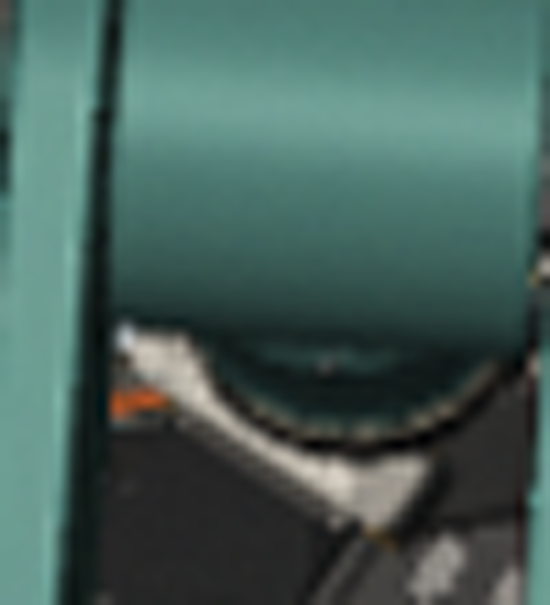

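Emit:
step_arm(series=[[-0.5,0,0,0,0,0,0],[-0.2,0,0,0,0,0,0],[-0.15,0,0,0,0,0,0],[-0.15,0,0,0,0,0,0],[-0.15,0,0,-10,0,0,0],[-0.15,0,0,-30,0,0,0],[-0.15,0,0,-65,0,0,0],[-0.15,0,0,-100,0,0,0]])

```text
t: 24.55
ee_pos: [0.4672, 0.0403, 0.2879]
tool_rot: [0.87, 0.492, -0.001, -0.001]
ft_force: [0.1, -0.1, -0.2]
gripper_width: 0.424
```

Emit:
step_arm(series=[[-0.15,-40,10,-10,0,0,0],[-0.15,-80,20,-10,0,0,0],[-0.15,-125,30,-10,0,0,0],[-0.15,-170,40,-10,0,0,0],[-0.15,-215,55,-10,0,0,0],[-0.15,-260,65,-10,0,0,0],[-0.15,-290,73,-10,0,0,0],[-0.15,-290,73,-10,0,0,0]])

```text
t: 25.35
ee_pos: [0.3798, -0.2489, 0.2966]
tool_rot: [0.872, 0.49, -0.001, -0.001]
ft_force: [0.1, -0.1, -0.2]
gripper_width: 0.426
```

```bash
python3 - <<'E'
from look import *
look(13,("scene","top"),None,{"scene":(255,150,365,250),"top":(275,160,365,250)},k=6)
f=load("scene13"); I=f["image"][187:203,329:349].astype(int); print(np.array2string(I[...,2]-I[...,1],max_line_width=200));print(np.array2string(I[...,1]-I[...,0],max_line_width=200))
f=load("top13"); I=f["image"][220:236,285:300].astype(int); print(np.array2string(I[...,2]-I[...,1],max_line_width=200));print(np.array2string(I[...,1]-I[...,0],max_line_width=200))
E
```

```text
25.35 [ 0.3798 -0.2489  0.2966] [ 0.854 -0.52  -0.002] F [ 0.1 -0.1 -0.2] M [-0.09  0.11  0.03] w 40.0
[[  2   1   1   2   3   1   2   1   2   2   3   4   4   4   1   2   2   0   3   0]
 [  2   2   4   1   1   2   2   2   3   1   2   2   7   9   6  -1   0   2   2   2]
 [  0   2   2   1   2   4   1   2   1   3   2   8  22  33  16   2   0   2   3   3]
 [  3   0   2   3   1   2   0   2   3   2   2  11  40  63  46  12   0   0   1   1]
 [  0   2   4   5   6  -1   1   3   3   3   9  27  61  85  75  36   4   2   1   2]
 [  3   6  13  21  11   2   5  13  18  25  40  55  78  93  79  39   8   1   2   2]
 [  4  11  29  37  22  18  28  41  52  61  68  75  83  77  56  23   4   0   0   4]
 [  2  12  29  43  41  48  65  74  77  80  73  62  54  36  18   7   2   2   2   1]
 [  2   7  20  34  53  71  85  86  75  62  48  30  15   6   3   0   2   1   1   4]
 [  0   3   7  27  46  65  85  90  82  64  37  13   2   0   0   2   2   1   2   1]
 [  1   0   0   6  25  55  89 111 109  84  41  11   0   2   1   4   1   3   2   4]
 [  4   1  -5  -7   3  46  88 105  91  59  22   6   0   3   3   0   1   1   2   1]
 
[... 2658 characters left out ...]
5   4]
 [  4   1  -2  -2  -2  -4   0  -3  -1  -1   2   4   0   4   6]
 [  5  -2  -4  -2   0   3   8   8   9   8   9  12  14   3   6]
 [  5   4   6   8   9   9   8   9   8   7   8  23  26   7   5]
 [  3  34  34  11   7   7   7   8   7   7   7   4   1   0   6]
 [  1  67  98  31   3   6   6   6  11  19  27  26  32   9   5]
 [ -3  28 128  58  15  23  27  41  44  52  59  51  50  17   2]
 [ -3  41 118  77  48  53  59  65  49  33  16   7   5   1   0]
 [  3  14  56  46  30  15   6   7   5   5   5   4   2   1   1]
 [  6   5   1   1   4   5   3   2   2   1   1   1   2   1   0]
 [  6   6   2   1   1   1   1   1   2   2   2   1   1   2   1]
 [  6   6   2   2   2   1   2   2   2   3   4   4   2   1   1]]
```

View pics/scene13.png

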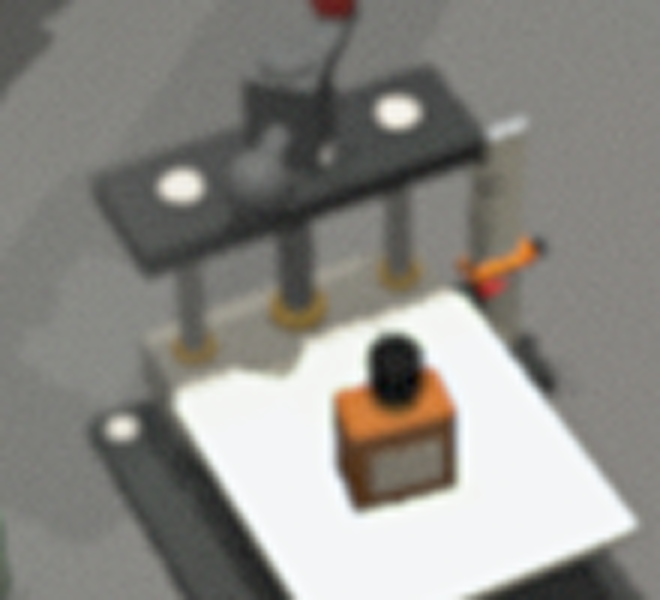

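View pics/top13.png

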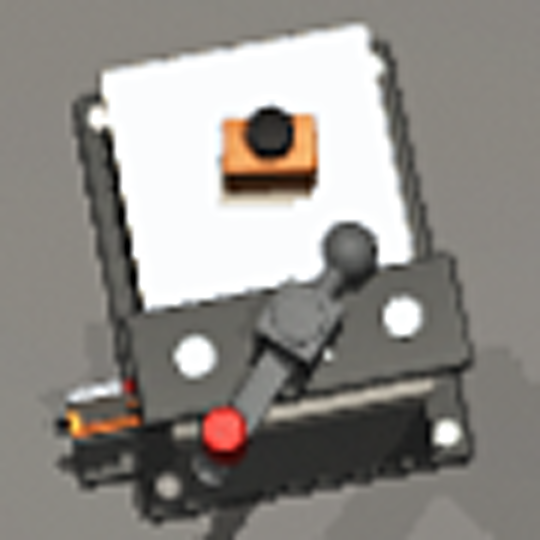

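```bash
python3 - <<'E'
from h import *
s=load("scene13");t=load("top13")
y=np.radians(13.3); X=np.array([np.cos(y),np.sin(y),0]);Y=np.array([-np.sin(y),np.cos(y),0]); O=np.array([.5237,.0064,0])
lift=lambda p:(((p-O)@X*1000).round(1),((p-O)@Y*1000).round(1),(p[2]*1000).round(1))
bu,bv=-.9,.3
def P(tu,tv,sv): return least_squares(lambda p:[*(proj(t,p)[0]-[tu,tv]),(lambda u:u[1]-(sv-.2*(u[0]-337)))(proj(s,p)[0]+[bu,bv])],[.51,.09,.07]).x
def M(tu,tv,d,sv): return least_squares(lambda p:[*(proj(t,p)[0]-[tu,tv]),(lambda f:f[1]-(sv-.35*(f[0]-338)))(proj(s,p+X*d)[0]+[bu,bv])],[.51,.09,.07]).x
p0=P(296.4,224.9,204.4)
print("ptr0",lift(p0))
for v in(197.5,197.7): print("ptr now",v,lift(P(296.0,223.93,v)))
for d in(.004,.0046,.005): 
  for tv in (228.9,229.1,229.3): print("mark",d,tv,lift(M(291.9,tv,d,193.9)))
a=proj(s,p0)[0];b=proj(s,p0+[0,0,.026])[0];print("px for 26mm",b-a, proj(t,p0+[0,0,.026])[0]-proj(t,p0)[0])
# square/hub check: hub top & ball & knob
cr=[("boss",(275+(298+.5)/6-.5,160+(315+.5)/6-.5),.234),("knob",(275+(224.5)/6-.5,160+(429.5)/6-.5),.256),("ball",(275+350.5/6-.5,160+249.5/6-.5),.201)]
for n,uv,z in cr: print(n,atz(t,uv,z)[0][:2].round(4))
# front-leg direct (independent): right-end front leg in top row 226.6 col 296.5; scene right?? left end of front leg
print("frontleg right end, top+scene", lift(least_squares(lambda p:[*(proj(t,p)[0]-[296.5,226.6]),(lambda f:f[1]-(193.9-.35*(f[0]-338)))(proj(s,p)[0]+[bu,bv])],[.51,.09,.07]).x))
E
```

```text
ptr0 (np.float64(13.2), np.float64(86.1), np.float64(46.5))
ptr now 197.5 (np.float64(12.0), np.float64(86.3), np.float64(71.7))
ptr now 197.7 (np.float64(12.1), np.float64(86.4), np.float64(71.1))
mark 0.004 228.9 (np.float64(-1.0), np.float64(101.4), np.float64(72.8))
mark 0.004 229.1 (np.float64(-1.5), np.float64(101.6), np.float64(72.2))
mark 0.004 229.3 (np.float64(-2.0), np.float64(101.7), np.float64(71.7))
mark 0.0046 228.9 (np.float64(-1.1), np.float64(101.4), np.float64(73.4))
mark 0.0046 229.1 (np.float64(-1.6), np.float64(101.6), np.float64(72.8))
mark 0.0046 229.3 (np.float64(-2.1), np.float64(101.7), np.float64(72.2))
mark 0.005 228.9 (np.float64(-1.1), np.float64(101.4), np.float64(73.7))
mark 0.005 229.1 (np.float64(-1.7), np.float64(101.5), np.float64(73.2))
mark 0.005 229.3 (np.float64(-2.2), np.float64(101.7), np.float64(72.6))
px for 26mm [ 0.1534155  -6.78421001] [-0.40273379 -1.41971415]
boss [0.5239 0.0083]
knob [0.4666 0.0392]
ball [ 0.5631 -0.0151]
frontleg right end, top+scene (np.float64(3.2), np.float64(86.3), np.float64(73.4))
```

```bash
python3 - <<'E'
from look import *
p=avg(1); s=state(); j=R.from_quat(s["tool_rot"]).as_matrix()[:,1]; print(rel([.468,.039,.297],-31))
E
```

```text
P [ 381.  -246.1  297.1] sd [0. 0. 0.] F [-0.6  0.3  0.1] jaw -31.07 t 25.45
(array([288.4, -72.1,   0.5]), array([-0.   , -0.001,  0.   ]))
```

Emit:
step_arm(series=[[-0.15,40,-10,0,0,0,0],[-0.15,85,-21,0,0,0,0],[-0.15,130,-33,0,0,0,0],[-0.15,175,-44,0,0,0,0],[-0.15,220,-55,0,0,0,0],[-0.15,260,-65,0,0,0,0],[-0.15,290,-73,0,0,0,0],[-0.15,290,-73,0,0,0,0]])

```text
t: 26.3
ee_pos: [0.4678, 0.0451, 0.2969]
tool_rot: [0.868, 0.496, 0.0, -0.001]
ft_force: [0.1, -0.5, 0.7]
gripper_width: 0.419
```

Emit:
step_arm(series=[[-0.15,0,0,0,0,0,0],[-0.15,0,0,0,0,0,0]])

```text
t: 26.5
ee_pos: [0.4676, 0.0401, 0.2972]
tool_rot: [0.87, 0.493, 0.0, 0.0]
ft_force: [-0.0, -0.7, -0.9]
gripper_width: 0.428
```

```bash
python3 - <<'E'
from look import *
p=avg(1); print(rel([.468,.039,.187],-31))
E
```

```text
P [467.6  40.1 297.2] sd [0. 0. 0.] F [-0.  -0.7 -0.9] jaw -30.97 t 26.5
(array([ -0.4,   0.5, 110.2]), array([ 0.   , -0.   , -0.001]))
```

Emit:
step_arm(series=[[-0.15,-0.4,0.5,30,0,0,0],[-0.15,-0.4,0.5,60,0,0,0],[-0.15,-0.4,0.5,85,0,0,0],[-0.15,-0.4,0.5,100,0,0,0],[-0.15,-0.4,0.5,110,0,0,0],[-0.15,-0.4,0.5,110,0,0,0],[-0.5,-0.4,0.5,110,0,0,0],[-0.8,-0.4,0.5,110,0,0,0]], force=12)

```text
t: 27.35
ee_pos: [0.4691, 0.0394, 0.1884]
tool_rot: [0.87, 0.492, 0.001, 0.001]
ft_force: [0.4, 0.8, -0.1]
gripper_width: 0.291
```

Emit:
step_arm(series=[[-0.8,0,0,0,0,0,0],[-0.8,6.8,0.4,0,0,0,0],[-0.8,13.5,1.4,0,0,0,0],[-0.8,20.1,3.2,0,0,0,0],[-0.8,26.4,5.6,0,0,0,0],[-0.8,26.4,5.6,0,0,0,0],[-0.8,26.4,5.6,0,0,0,0]])

```text
t: 28.05
ee_pos: [0.4875, 0.0606, 0.1881]
tool_rot: [0.87, 0.493, 0.001, -0.0]
ft_force: [-3.0, 1.0, 4.3]
gripper_width: 0.231
```

```bash
python3 st.py
```

```text
P [487.5  60.6 188.1] sd [0. 0. 0.] F [-2.9  1.2  4.5] jaw -30.92 t 28.1
21.7266727405151 [-1.9  0.8  5.4] [-0.02  0.49 -0.  ]
R 65.17052762630338 yaw 123.77782311686678
```

Emit:
step_arm(series=[[-0.5,0,0,0,0,0,0],[-0.2,0,0,0,0,0,0],[-0.15,0,0,0,0,0,0],[-0.15,0,0,0,0,0,0],[-0.15,0,0,-10,0,0,0],[-0.15,0,0,-30,0,0,0],[-0.15,0,0,-65,0,0,0],[-0.15,0,0,-100,0,0,0]])

```text
t: 28.95
ee_pos: [0.4863, 0.0592, 0.2882]
tool_rot: [0.87, 0.492, -0.0, -0.0]
ft_force: [0.1, 0.2, 0.5]
gripper_width: 0.425
```

Emit:
step_arm(series=[[-0.15,-40,10,-10,0,0,0],[-0.15,-80,20,-10,0,0,0],[-0.15,-125,30,-10,0,0,0],[-0.15,-170,40,-10,0,0,0],[-0.15,-215,50,-10,0,0,0],[-0.15,-260,60,-10,0,0,0],[-0.15,-305,65,-10,0,0,0],[-0.15,-310,66,-10,0,0,0]])

```text
t: 29.75
ee_pos: [0.3816, -0.2444, 0.2971]
tool_rot: [0.872, 0.489, -0.001, 0.0]
ft_force: [1.0, -0.1, -0.5]
gripper_width: 0.426
```

Emit:
step_arm(series=[[-0.15,0,0,0,0,0,0],[-0.15,0,0,0,0,0,0]])

```text
t: 29.95
ee_pos: [0.384, -0.2398, 0.2973]
tool_rot: [0.87, 0.493, 0.0, 0.0]
ft_force: [0.0, 0.4, 0.4]
gripper_width: 0.424
```

```bash
python3 - <<'E'
from look import *
look(14,("scene","top"),None,{"scene":(255,150,365,250),"top":(275,160,365,250)},k=6)
f=load("scene14"); I=f["image"][190:203,329:349].astype(int); print(np.array2string(I[...,2]-I[...,1],max_line_width=200))
f=load("top14"); I=f["image"][220:236,285:300].astype(int); print(np.array2string(I[...,2]-I[...,1],max_line_width=200))
for n in("scene","top"): cv2.imwrite(f"pics/full14{n}.png",load(n+"14")["image"])
E
```

```text
29.95 [ 0.384  -0.2398  0.2973] [ 0.858 -0.514  0.001] F [0.  0.4 0.4] M [-0.08  0.1   0.03] w 39.9
[[  1   1   1   2   2   2   3   3   2   2   2  10  43  61  44  13   0   0   2   0]
 [  3  -3   5   5   2   1   1   1   1   4  12  27  59  86  76  36   4   1   0  -1]
 [  1   7  14  22  12   5   4  12  18  26  37  56  80  95  81  40   9   0   1   3]
 [  2  12  28  37  25  18  29  43  51  60  68  73  83  78  55  24   5   0   4   0]
 [  3  10  29  39  40  47  66  74  77  80  74  64  53  38  20   6   3   3   4   0]
 [  2   8  18  32  50  71  87  84  78  64  50  28  15   6   2   0   2   0   1   3]
 [  2   5   8  21  46  68  85  92  86  59  30   8   0  -1   0   1   1   0   1   1]
 [  4   1   2   5  26  54  82 102 102  74  29   9   2   2   1   4   0   3   0   0]
 [  0  -1  -5  -5  -1  36  67  71  65  44  17   6   1  -1   1   1   1   1   3   2]
 [ -2  -5  -8  -9  -8   8  28  25  12   8   1   1   4   3   1   2   2   1   2   1]
 [ -2  -3  -3  -5 -11  -3   5   7   2   0   3   3   4   0   3   2   3   3   2   1]
 [ -1  -2  -2  -3  -8  -7   3   3   4   2   4   2   1   1   3   3   2   1   1   0]
 [ -
[... 388 characters left out ...]
3   0]
 [  2  -2  -3  -3  -4  -5   0  -3  -2  -4  31  36   8  -2  -1]
 [  2  -4  -4  -1  -1   3   5   6   7   7   1  20  22   2  -2]
 [  1   1   3   6   5   7   7   6   5   5   2  53  43  10  -1]
 [ -1  36  31  10   4   5   5   4   3   0   0  -3  -2  -3  -3]
 [ -2  61  59  25   1   0   1   1  11  34  46  57  66  23  -2]
 [ -3  41  34  49  36  57  60  73  78  84  91  95  97  41  -3]
 [ -2  36  53  90  91 107 105 105  98  60  27   9   4  -2  -2]
 [  0   6  81  93  65  25   6   5  -1   0   2   0  -2  -1   0]
 [  2   0  -4  -6  -2   1   1  -1  -2  -2   0   0  -1   0   1]
 [  2   2   0  -1  -2  -1  -1   0  -2   0   0  -1   0   1   0]
 [  2   2   1   0   1   0   0  -1  -1  -1   1   0   1   0   0]]
```

View pics/scene14.png

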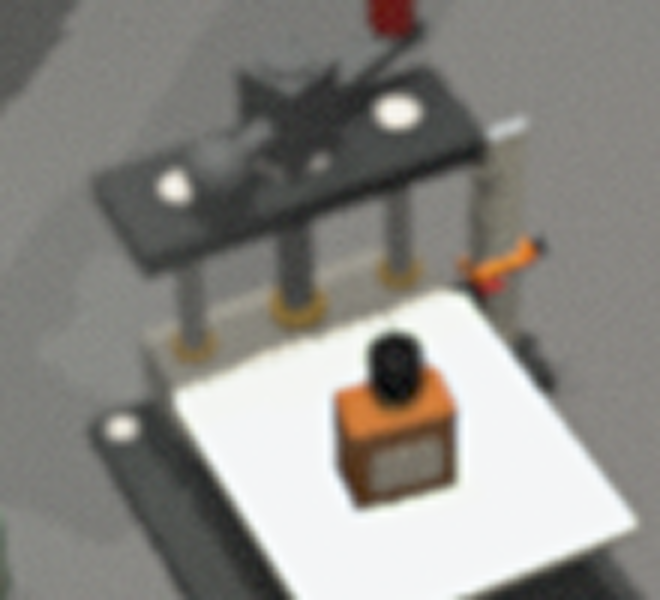

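View pics/full14scene.png

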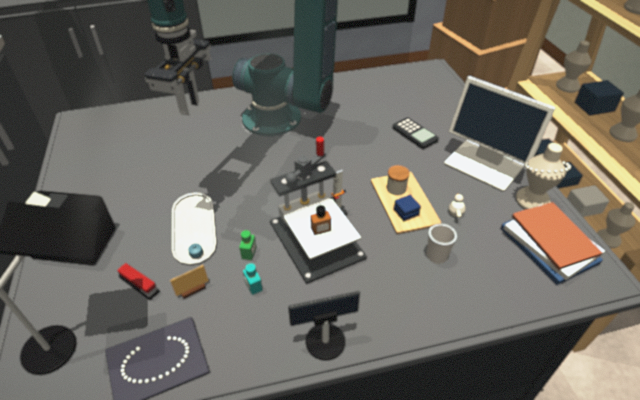

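View pics/top14.png

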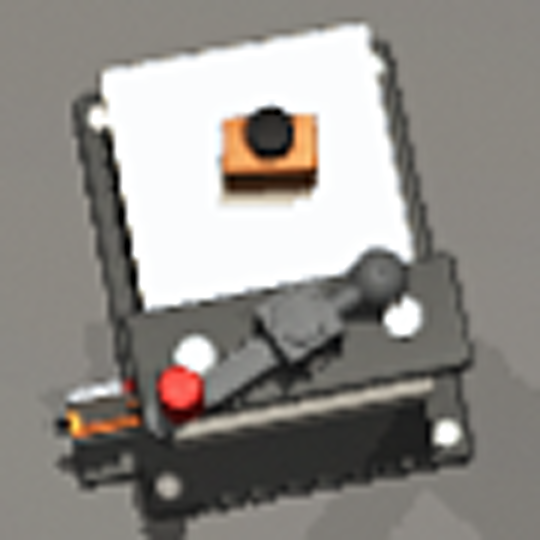

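```bash
python3 - <<'E'
from h import *
s=load("scene14");t=load("top14")
def red(f,x0,y0,x1,y1):
    I=f["image"][y0:y1,x0:x1].astype(float); w=np.clip(I[...,2]-I[...,1]-25,0,None); yy,xx=np.mgrid[y0:y1,x0:x1]
    return (xx*w).sum()/w.sum(),(yy*w).sum()/w.sum(),yy[w>30].min(),yy[w>30].max()
a=red(t,298,214,313,232); b=red(s,305,130,335,162); print(a,b)
p=np.array([.5237,.0064,.184]);y=np.radians(123.8-0);
for dz in (0,.026):
    c=p+[.065*np.cos(y),.065*np.sin(y),dz]
    print(dz,"scene top/bot",proj(s,c+[0,0,.072]),proj(s,c+[0,0,.024]),"top",proj(t,c+[0,0,.072]))
crop(s,285,130,345,190,10,"pics/hub14.png")
E
```

```text
(np.float64(304.5735220649459), np.float64(224.4059950041632), np.int64(221), np.int64(229)) (np.float64(319.51284707832576), np.float64(142.89639452963115), np.int64(136), np.int64(154))
0 scene top/bot [[321.29508132 138.73136916]] [[321.40535193 153.90700026]] top [[304.3637592  223.02776494]]
0.026 scene top/bot [[321.23237967 130.14635182]] [[321.34647917 145.79245985]] top [[304.05553241 221.32824992]]
```

View pics/hub14.png

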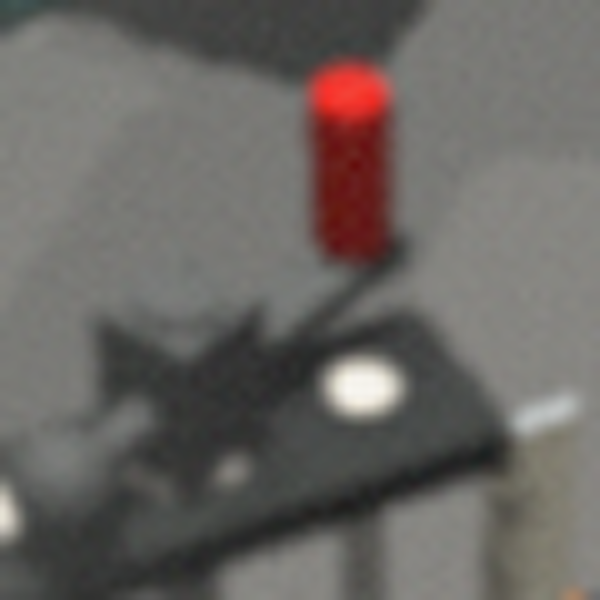

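The knob's top sits at scene row 139; a fully home crank predicts 138.7 and an unseated one 130. The crank is home, the bottle is standing and the arm is clear, so I'm handing in.

```bash
python3 -c "
from rig import ctrl
print(ctrl.hand_in())"
```

```text
the job is handed in; nothing more can be done
None
```

I fitted the crank on the screw, wound the lift up by the knob, and handed the job in at about 30 s with the arm clear of everything. The pointer should be level with the marker, but that is a measurement from low-resolution pictures, not a certainty.

- **Seating:** The crank entered the square on the first try with almost no contact force. It stopped at the height expected for the hub resting on the collar, with about 5 N of load. In the last picture the knob's top is at row 139. Fully home predicts about 138.7; resting on the chamfer would be about 130.
- **Winding:** I turned the knob about 1.75 turns clockwise, then looked and added about 25° more, roughly 27 mm of rise in all. Side forces at the wrist stayed below about 10 N throughout.
- **Height:** My last estimate puts the pointer near 72.7–73 mm and the marker's middle near 72.6 mm. I expect that to be good to about 1.5 mm, against an allowed 3 mm either way.
- **Rest of the scene:** The bottle is upright on the table and the marker clip shows in the same pixels as before. Nothing else in the last picture looks moved.

**Checks that disagreed:**
- The reported tool height was about 38 mm lower than the gripper appeared in the pictures. I trusted the pictures and confirmed it by lowering slowly with no contact. From then on I took heights from the crank standing in the tray.
- My first estimate of the rise was about 20 mm. It was wrong because the two cameras see different sides of the marker clip; the corrected figure was about 26 mm.

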